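# Put the mixed-up sun lenses back with their frames

### The job

The four blocked sun lenses lie in the wrong job trays: move each one onto the foam pad of the tray whose spectacle frame has rims of the same shape as the lens, well centred, flat and let go. Park a lens on the empty grey felt mat to make room; lenses may rest only on the foam pads and the felt mat, never on the bare counter or tray, and must be set down, not dropped or tipped over. Leave the spray bottle standing where it is.

Things in the scene. Friction and masses are not known exactly. Their poses are not given: they have to be found in the camera images.
- lens_round: Loose dark sun lens, 6 mm thick, round, 50 mm across. On it a white round plastic block to lift it by: flange 24 mm across from 6 to 9 mm up, then a 20 mm stem to 30 mm up. 35 to 70 g. Origin: block axis at the lens's underside; z up. Starts on another tray's foam pad (10 mm high).
- lens_rect: Loose dark sun lens, 6 mm thick, a narrow rectangle, 26 mm along its x by 56 mm along its y. On it a white round plastic block to lift it by: flange 24 mm across from 6 to 9 mm up, then a 20 mm stem to 30 mm up. 35 to 70 g. Origin: block axis at the lens's underside; z up. Starts on another tray's foam pad (10 mm high).
- lens_square: Loose dark sun lens, 6 mm thick, a square, 40 mm a side. On it a white round plastic block to lift it by: flange 24 mm across from 6 to 9 mm up, then a 20 mm stem to 30 mm up. 35 to 70 g. Origin: block axis at the lens's underside; z up. Starts on another tray's foam pad (10 mm high).
- lens_drop: Loose dark sun lens, 6 mm thick, drop-shaped: a rounded triangle 54 mm (y) by 46 mm, point to its -x. On it a white round plastic block to lift it by: flange 24 mm across from 6 to 9 mm up, then a 20 mm stem to 30 mm up. 35 to 70 g. Origin: block axis at the lens's underside; z up. Starts on another tray's foam pad (10 mm high).
- tray_round: Fixed grey tray, 128 (x) by 150 mm (y), rim 12 mm high. In its -x part a white foam pad, 62 (x) by 66 mm (y), top 10 mm up: place for the lens of this shape, any yaw. At x 35 to 87 mm, fixed, a dark folded spectacle frame 23 mm high, two round rims facing up, one glazed. Origin: under the pad's centre, at counter height; z up, x from pad to frame.
- tray_rect: Fixed grey tray, 128 (x) by 150 mm (y), rim 12 mm high. In its -x part a white foam pad, 62 (x) by 66 mm (y), top 10 mm up: place for the lens of this shape, any yaw. At x 35 to 87 mm, fixed, a dark folded spectacle frame 23 mm high, two narrow rectangular rims, 26 mm (x) by 56 mm (y) facing up, one glazed. Origin: under the pad's centre, at counter height; z up, x from pad to frame.
- tray_square: Fixed grey tray, 128 (x) by 150 mm (y), rim 12 mm high. In its -x part a white foam pad, 62 (x) by 66 mm (y), top 10 mm up: place for the lens of this shape, any yaw. At x 35 to 87 mm, fixed, a dark folded spectacle frame 23 mm high, two square rims, 40 mm a side facing up, one glazed. Origin: under the pad's centre, at counter height; z up, x from pad to frame.
- tray_drop: Fixed grey tray, 128 (x) by 150 mm (y), rim 12 mm high. In its -x part a white foam pad, 62 (x) by 66 mm (y), top 10 mm up: place for the lens of this shape, any yaw. At x 35 to 87 mm, fixed, a dark folded spectacle frame 23 mm high, two drop-shaped (rounded triangle) rims facing up, one glazed. Origin: under the pad's centre, at counter height; z up, x from pad to frame.
- mat: Fixed grey felt mat, 96 by 96 mm, top 10 mm above the counter, empty at the start: the free spot for parking one lens. Origin: centre of its underside, at counter height; z up.
- spray: White spray bottle standing beside the trays, 42 mm diameter, 115 mm tall; not part of the job. Origin: centre of its underside. Also about, unlisted: a black spectacle case 32 mm high among the trays, and outside them a small screwdriver and a 40 mm high jar.
Things that resemble listed ones, but are neither listed nor needed, are in the scene too. Leave any blue or purple look-alike of the lens_round alone.

How it is judged (in metres and radians):
On the way:
1. one of the lenses lies parked and released on the felt mat (centre within 48 mm of the mat's centre) (((horizontal distance between lens_round and mat below 0.048 m and height (world z) of lens_round below 0.014 m and angle between lens_round's own z axis and vertical below 0.12 rad and contact force between lens_round and the fingers below 0.05 N) or (horizontal distance between lens_rect and mat below 0.048 m and height (world z) of lens_rect below 0.014 m and angle between lens_rect's own z axis and vertical below 0.12 rad and contact force between lens_rect and the fingers below 0.05 N) or (horizontal distance between lens_square and mat below 0.048 m and height (world z) of lens_square below 0.014 m and angle between lens_square's own z axis and vertical below 0.12 rad and contact force between lens_square and the fingers below 0.05 N) or (horizontal distance between lens_drop and mat below 0.048 m and height (world z) of lens_drop below 0.014 m and angle between lens_drop's own z axis and vertical below 0.12 rad and contact force between lens_drop and the fingers below 0.05 N))), for 0.2 s.
At the end, for the whole second after the job is handed in: Each of the four lenses lies on the foam pad of the tray with the frame of its own shape: its centre within 14 mm of the pad's centre, underside less than 4 mm above the pad, tilted by less than 0.12 rad, released and at rest (horizontal distance between lens_round and tray_round below 0.014 m and z of lens_round in the frame of tray_round below 0.014 m and angle between each of lens_round, lens_rect, lens_square, lens_drop's own z axis and vertical below 0.12 rad and linear speed of each of lens_round, lens_rect, lens_square, lens_drop below 0.02 m/s and contact force between each of lens_round, lens_rect, lens_square, lens_drop and the fingers below 0.05 N and horizontal distance between lens_rect and tray_rect below 0.014 m and z of lens_rect in the frame of tray_rect below 0.014 m and horizontal distance between lens_square and tray_square below 0.014 m and z of lens_square in the frame of tray_square below 0.014 m and horizontal distance between lens_drop and tray_drop below 0.014 m and z of lens_drop in the frame of tray_drop below 0.014 m); the robot touches nothing.
It fails at once if a lens is laid down lower than the pads: on the bare counter or the bare tray floor (its origin below 6 mm) (height (world z) of any of lens_round, lens_rect, lens_square, lens_drop below 0.006 m).
It fails at once if a lens is dropped: out of the fingers more than 30 mm above the pads ((height (world z) of lens_round above 0.04 m and contact force between lens_round and the fingers below 0.02 N) or (height (world z) of lens_rect above 0.04 m and contact force between lens_rect and the fingers below 0.02 N) or (height (world z) of lens_square above 0.04 m and contact force between lens_square and the fingers below 0.02 N) or (height (world z) of lens_drop above 0.04 m and contact force between lens_drop and the fingers below 0.02 N)).
It fails at once if a lens is tipped over (more than 45 degrees) (angle between any of lens_round, lens_rect, lens_square, lens_drop's own z axis and vertical above 0.785 rad).
It fails at once if the spray bottle is shifted by more than 30 mm or tipped (distance of spray from where it was at the start of the episode above 0.03 m or angle between spray's own z axis and vertical above 0.3 rad).
It also fails if it takes over 115 s, if anything falls off the work surface, if the arm or the gripper's body presses on something with over 40 N, if the wrist force passes 120 N, or if a joint passes its speed limit or range.

### The arm

A 6-joint arm with a two-finger parallel gripper is mounted at the origin on the work surface. World frame = base frame: x ahead of the robot, y to its left, z up, the work surface at z = 0. Lengths are in mm, angles in rad, forces in N, time in s.
With the tool pointing down it reaches from about 350 to 875 mm from the base axis. Payload 4.2 kg.
Tool frame: the origin (TCP) lies at the very end of the fingers, on their centre line; the grasp point (between the pads) lies 19 mm behind it; z points along the fingers, y is the direction in which the jaws open and shut (so a half turn about z gives the same grasp; the last joint's range is limited). The gripper opens to 87 mm and grips with 3 to 60 N. Pads are 19 mm wide; open, the fingers measure 117 mm over their backs; the gripper's body (75 mm by 190 mm) begins 51 mm behind the grasp point.
Start: joints at [1.423, 0.385, 0.008, 0, -1.194, -0.259], TCP at [247.262, 573.987, 222.55] pointing down, gripper open.
Joint ranges: [-3.14, 3.14], [-1.21, 2.06], [-1.07, 1.41], [-3.16, 2.05], [-2.99, -0.16], [-3.1, 3.1]. Speed limits (rad/s): [2.79, 2.79, 3.14, 3.14, 3.14, 3.14].

### API

Orientations are given as [roll, pitch, yaw] about the fixed x, y, z axes, in that order (R = Rz(yaw) Ry(pitch) Rx(roll)).
In Python, from workcell import manip gives the robot as it stands. The module is installed in compiled form; this text tells all that it offers.
- The arm moves only by the tool step_arm, never from a script. Its argument "increments" is a list of rows, each an object with "linear": the shift along the tool's x, y, z each as a share of 0.025 m, from -1 to 1, a list of three; "dr": the turn, a rotation vector about the tool's x, y, z each as a share of 5 degrees, from -1 to 1, a list of three. A call has exactly 5 rows; each row shifts and turns the pose as measured when the row begins, along the tool's axes as they then stand; what a row does not reach is not made up. A row lasts 1/12 s, in which the tool goes at most 41.7 mm and 7.16 degrees, less where a joint would pass 70% of its speed; a pose out of reach is approached as far as the arm can. A call with a number of a shift or a turn outside -1 to 1 is refused whole. A call with a gripper value outside its range is refused whole. "jaw" is the opening, from 0 (shut) to 1 (fully open), set as the call begins (left out, the last holds). The fingers move at their own pace and stop on an object; the grip force is fixed at half the most. Time passes only in rows, so rows that do not move let the fingers close, or fill a call up. It gives the time, the measured TCP pose, the force and the opening at its end, in the units of the state.
- manip.observe(): the state, without advancing time (a new reading comes with each control period).
- manip.grab_frame(name): name is "side" or "top"; returns the picture (420x560x3 uint8, red, green, blue); there is no depth.
- manip.camera_params(name): a dict with "intrinsics" (3x3 intrinsics, pixels), "cam_to_world" (4x4, takes a point from camera to world coordinates). Camera axes: x right, y down, z forward; pixel columns grow to the right and rows downward; lengths in mm; the calibration is good to about 2 mm. A picture is of the moment at which its call begins. camera_params takes no time and is no camera call.
- manip.finish_job(): hands the job in, once; it reports no verdict.
Trained networks look in the newest picture that a camera, given by its name, has taken for a name from the list of things; names that differ only in an ending like _2 or _b are one class to them, and where a whole thing is asked for, a point or a joint stands for the part that bears it (a point fixed in the world has none). Each returns a list of dicts, best first, with "score" (0 to 1); they miss things now and then, are a little off and sometimes report something else, mostly with a low value. They report only what shows in the picture. A call takes as long as a camera call. They do not tell look-alikes from the thing itself.
- manip.boxes_of(camera, label): "point" ([x, y, z] in mm, in world coordinates, good to about 4 mm: the middle of the surface that is visible of it).
The state is a dict: "time_s": time; "joint_pos": joint angles; "dq": joint speeds; "joint_efforts": joint torques, N m; "ee_pos": TCP position; "eef_rot": TCP orientation; "ft_force": force on the tool from outside, world axes, zero at the start; "ft_torque": the same for the moment, N m; "gripper_width": finger opening in mm.
Only numpy, scipy, OpenCV 4.12 (cv2) and the standard library are available. Lean on these libraries where they do the work, as an engineer would, in place of code of your own. Each camera call takes 0.05 s, during which the arm holds its last target.

## Working session

There is one attempt and no reset: what is moved stays moved. The work goes in short steps, Python scripts to look and compute and a tool call to move; the robot and the scene stay as the last step left them, time stands still between calls to the robot, and variables do not carry over. Pictures are saved under pics/ and viewed, and the job is handed in when it is done.

Besides the shell and the picture viewer there is one more tool, called after "Request:" in YAML: its name, and indented under it one key for each argument. step_arm: Moves the arm, as the interface text tells. Shift numbers are shares of 0.025 m and turn numbers shares of 5 degrees, none past 1 either way. Its arguments: {"type":"object","properties":{"increments":{"type":"array"},"jaw":{"type":"number"}},"required":["increments"]}

```bash
mkdir -p pics; python3 - <<'E'
from workcell import manip
import cv2
for n in("side","top"):
    im=manip.grab_frame(n); cv2.imwrite(f"pics/{n}0.png",im[:,:,::-1])
    p=manip.camera_params(n); print(n,p)
    for l in ["lens_round","lens_rect","lens_square","lens_drop","tray_round","tray_rect","tray_square","tray_drop","mat","spray"]:
        try: print(l,[( [round(float(v)) for v in d["point"]],round(float(d["score"]),2)) for d in manip.boxes_of(n,l)])
        except Exception as e: print(l,e)
print(manip.observe())
E
```

```text
side {'intrinsics': array([[514.50382205,   0.        , 282.58604924],
       [  0.        , 514.50382205, 212.76662849],
       [  0.        ,   0.        ,   1.        ]]), 'cam_to_world': array([[-9.93965828e-01, -5.90251046e-02,  9.24552361e-02,
         4.89351382e+02],
       [-1.07650037e-01,  6.86718898e-01, -7.18907939e-01,
         7.44822805e+02],
       [-2.10571415e-02, -7.24522734e-01, -6.88929172e-01,
         8.48810694e+02],
       [ 0.00000000e+00,  0.00000000e+00,  0.00000000e+00,
         1.00000000e+00]])}
lens_round [([627, 15, 18], 0.93), ([781, -60, 6], 0.73), ([770, 29, 9], 0.65), ([803, 103, 8], 0.61)]
lens_rect [([618, -179, 18], 0.57)]
lens_square [([606, 227, 15], 0.81), ([429, 216, 12], 0.62)]
lens_drop []
tray_round [([480, -194, 9], 0.58)]
tray_rect [([632, 232, 4], 0.71)]
tray_square [([664, 25, 4], 0.97)]
tray_drop [([653, -176, 10], 0.75)]
mat []
spray [([601, -378, 67], 0.96)]
top {'intrinsics': array([[543.89345721,   0.        , 282.61126281],
       [  0.        , 543.89345721, 203.88809313],
       [  0.        ,   0.        ,   1.        ]]), 
[... 882 characters left out ...]
.92)]
{'time_s': 1.1, 'joint_pos': array([ 1.42258521e+00,  3.84711540e-01,  7.89572119e-03, -1.38946908e-05,
       -1.19402553e+00, -2.58584229e-01]), 'dq': array([ 5.35394804e-05, -1.88386157e-03,  8.43162495e-04,  1.46350197e-03,
        1.27048743e-03, -5.17119982e-04]), 'joint_efforts': array([ 8.18272765e-04, -3.90481746e+01,  1.87622809e+01,  4.22460973e+00,
        1.54318329e-02, -2.09226420e-05]), 'ee_pos': array([247.26504599, 573.97381596, 222.53936123]), 'eef_rot': array([ 3.14154582e+00,  9.77629562e-07, -4.06800457e-01]), 'ft_force': array([-0.07486864,  0.77067891, -0.44384547]), 'ft_torque': array([ 0.03965995, -0.04277961,  0.01035159]), 'gripper_width': 87.02550941252613}
```

View pics/top0.png

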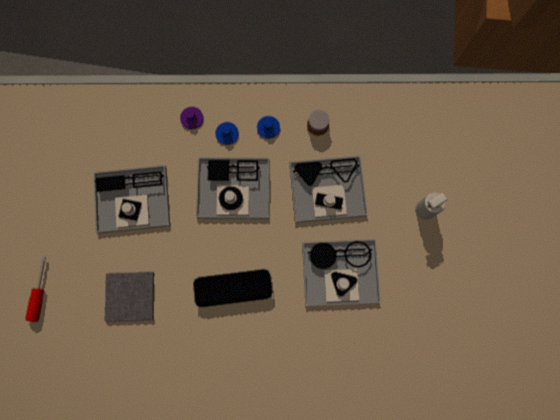

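View pics/side0.png

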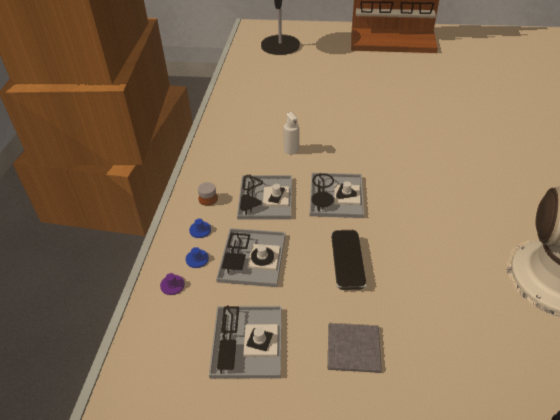

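```bash
python3 - <<'E'
import cv2
im=cv2.imread("pics/top0.png")
cv2.imwrite("pics/top0c.png",cv2.resize(im[30:230,80:400],None,fx=2.5,fy=2.5,interpolation=cv2.INTER_CUBIC))
E
```

```text
(no output)
```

View pics/top0c.png

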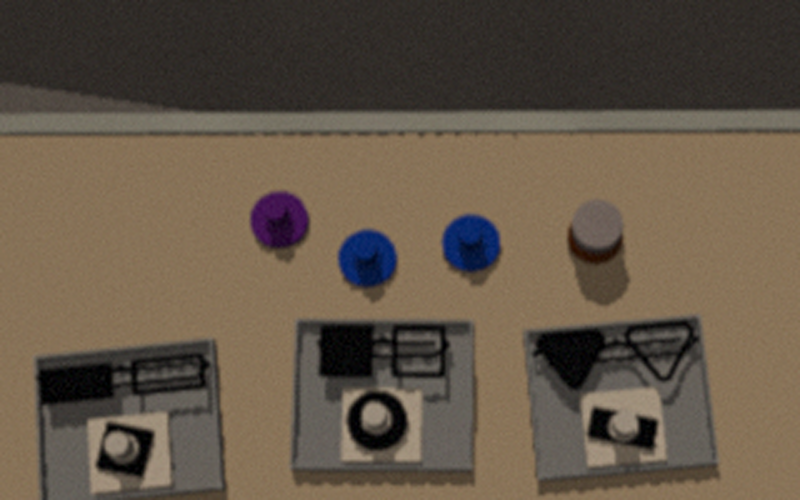

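```bash
cat > h.py <<'E'
import numpy as np, cv2
from workcell import manip
def ray(n,px,z):
    p=manip.camera_params(n);K=p["intrinsics"];T=p["cam_to_world"]
    d=T[:3,:3]@np.linalg.solve(K,[px[0],px[1],1.]);o=T[:3,3];return o+d*(z-o[2])/d[2]
def proj(n,P):
    p=manip.camera_params(n);K=p["intrinsics"];T=p["cam_to_world"]
    c=T[:3,:3].T@(np.array(P,float)-T[:3,3]);c=K@c;return c[:2]/c[2]
E
python3 - <<'E'
from h import *
C={"A":[607,214],"B":[626,10],"C":[618,-192],"D":[456,-213],"M":[434,214]}
for n in ("top","side"):
    im=cv2.imread(f"pics/{n}0.png");tiles=[]
    for k,c in C.items():
        u=proj(n,[*c,10]).round().astype(int)
        t=cv2.getRectSubPix(im,(60,60),tuple(map(float,u)))
        t=cv2.resize(t,None,fx=4.4,fy=4.4,interpolation=cv2.INTER_CUBIC); tiles.append(t); print(n,k,u)
    tiles.append(np.zeros_like(tiles[0]))
    o=np.vstack([np.hstack(tiles[:3]),np.hstack(tiles[3:])]);o=cv2.convertScaleAbs(o,alpha=1.3);cv2.imwrite(f"pics/{n}0t.png",o)
E
```

```text
top A [132 209]
top B [230 200]
top C [328 203]
top D [340 282]
top M [127 294]
side A [260 338]
side B [265 256]
side C [279 195]
side D [345 193]
side M [353 346]
```

View pics/top0t.png

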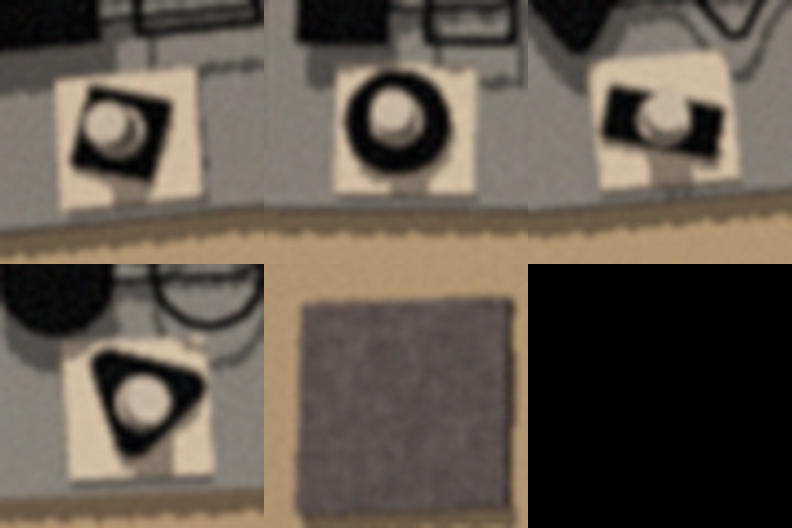

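View pics/side0t.png

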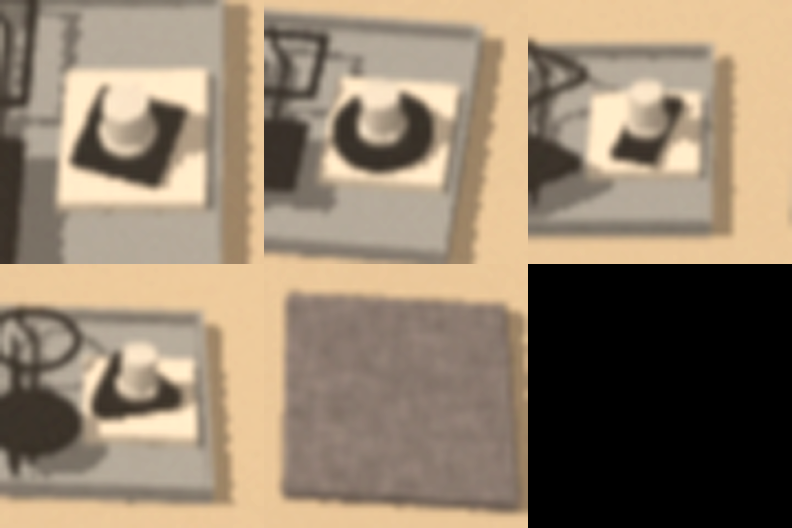

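```bash
python3 - <<'E'
from h import *
P={"top":{"A":[(55,80),(193,67),(203,195),(63,210)],"B":[(72,70),(212,70),(212,193),(70,191)],"C":[(60,65),(195,52),(212,178),(75,190)],"D":[(62,82),(205,75),(215,208),(70,217)],"M":[(38,40),(250,34),(248,245),(34,248)]},
"side":{"A":[(65,70),(207,70),(208,207),(57,205)],"B":[(74,77),(196,88),(180,188),(57,178)],"C":[(63,88),(172,93),(172,175),(58,166)],"D":[(88,90),(193,95),(198,176),(82,172)],"M":[(24,28),(240,40),(254,242),(20,230)]}}
S={"top":{"A":(112,123),"B":(130,111),"C":(134,115),"D":(140,133)},"side":{"A":(130,97),"B":(118,97),"C":(119,95),"D":(138,89)}}
C={"A":[607,214],"B":[626,10],"C":[618,-192],"D":[456,-213],"M":[434,214]}
for n in P:
  for k in P[n]:
    c=proj(n,[*C[k],10]).round()
    f=lambda t:c-29.5+(np.array(t)+.5)/4.4-.5
    Q=np.array([ray(n,f(t),10)[:2] for t in P[n][k]])
    e=[np.linalg.norm(Q[i]-Q[i-1]) for i in range(4)]
    s=ray(n,f(S[n][k]),40)[:2] if k in S[n] else 0
    d=Q[1]-Q[0]
    print(n,k,"pad",Q.mean(0).round(1),"edges",np.round(e),"ang",np.degrees(np.arctan2(d[1],d[0])).round(1),"stem",np.round(s,1))
for k in S["top"]: print(k,[[l,[d["point"].round() if hasattr(d["point"],'round') else d["point"]]] for l in []for d in []])
E
```

```text
top A pad [604.8 214.3] edges [62. 65. 62. 65.] ang -84.8 stem [606.  213.8]
top B pad [625.8   6.2] edges [58. 66. 59. 67.] ang -90.4 stem [628.9   8.9]
top C pad [ 622.9 -194.2] edges [60. 64. 61. 65.] ang -84.7 stem [ 619.6 -190.8]
top D pad [ 449.3 -215.4] edges [61. 66. 60. 66.] ang -87.6 stem [ 453.2 -213.2]
top M pad [430.2 209.7] edges [93. 97. 95. 96.] ang -88.8 stem 0
side A pad [606.  216.2] edges [67. 62. 68. 63.] ang -174.6 stem [606.2 216.5]
side B pad [627.7   8.9] edges [67. 63. 66. 60.] ang 178.1 stem [630.   13.4]
side C pad [ 626.2 -193.5] edges [66. 62. 69. 63.] ang -179.2 stem [ 623.2 -188.5]
side D pad [ 451.9 -213.3] edges [70. 59. 68. 63.] ang -179.5 stem [ 455.  -215.1]
side M pad [432.2 214.5] edges [98. 94. 97. 94.] ang -178.4 stem 0
A []
B []
C []
D []
```

Request:
step_arm:
  increments:
    - {"linear": [1,0.66,0.5],"dr": [0,0,-0.93]}
    - {"linear": [1,0.66,0.5],"dr": [0,0,-0.93]}
    - {"linear": [1,0.66,0.5],"dr": [0,0,-0.93]}
    - {"linear": [1,0.66,0.5],"dr": [0,0,-0.93]}
    - {"linear": [1,0.66,0.5],"dr": [0,0,-0.93]}
  jaw: 1

```text
time_s: 1.52
ee_pos: [348.8, 468.4, 161.1]
eef_rot: [-3.131, -0.004, 0.028]
ft_force: [0.1, 0.3, 0.5]
gripper_width: 86.8
```

Request:
step_arm:
  increments:
    - {"linear": [1,1,0.3],"dr": [0,0,0.1]}
    - {"linear": [1,1,0.3],"dr": [0,0,0]}
    - {"linear": [1,1,0.2],"dr": [0,0,0]}
    - {"linear": [1,1,0.2],"dr": [0,0,0]}
    - {"linear": [1,1,0.2],"dr": [0,0,0]}

```text
time_s: 1.93
ee_pos: [480.9, 341.2, 127.6]
eef_rot: [-3.132, -0.003, 0.026]
ft_force: [0.4, 0.1, 0.4]
gripper_width: 87.1
```

Request:
step_arm:
  increments:
    - {"linear": [1,1,0.2],"dr": [0,0,0]}
    - {"linear": [1,1,0.2],"dr": [0,0,0]}
    - {"linear": [1,1,0.2],"dr": [0,0,0]}
    - {"linear": [1,1,0.2],"dr": [0,0,0]}
    - {"linear": [0.5,0.5,0],"dr": [0,0,0]}

```text
time_s: 2.35
ee_pos: [603.1, 223.5, 105.2]
eef_rot: [-3.133, -0.003, 0.024]
ft_force: [0.1, 0.9, -0.1]
gripper_width: 86.7
```

Request:
step_arm:
  increments:
    - {"linear": [0.1,0.34,0.4],"dr": [-0.1,0,0.27]}
    - {"linear": [0,0,0.4],"dr": [0,0,0]}
    - {"linear": [0,0,0.4],"dr": [0,0,0]}
    - {"linear": [0,0,0.4],"dr": [0,0,0]}
    - {"linear": [0,0,0],"dr": [0,0,0]}

```text
time_s: 2.77
ee_pos: [606.2, 212.3, 59.8]
eef_rot: [3.14, -0.001, -0.007]
ft_force: [0.2, 0.5, -0.1]
gripper_width: 87.3
```

```bash
cat > look.py <<'E'
import sys;from h import *
# look.py name x y
nm=sys.argv[1];c=[float(sys.argv[2]),float(sys.argv[3]),25]
ts=[]
for n in("side","top"):
    im=manip.grab_frame(n)[:,:,::-1]; u=proj(n,c)
    t=cv2.getRectSubPix(np.ascontiguousarray(im),(100,100),(float(u[0]),float(u[1])));ts.append(cv2.resize(t,None,fx=4,fy=4,interpolation=cv2.INTER_CUBIC)); print(n,u.round(1))
cv2.imwrite(f"pics/{nm}.png",np.hstack(ts))
s=manip.observe();print(s["time_s"],s["ee_pos"].round(1),s["eef_rot"].round(3),s["gripper_width"])
E
python3 look.py a1 606 215
```

```text
side [260.3 334.1]
top [129.  208.5]
2.8667 [607.5 213.1  62. ] [ 3.141 -0.004 -0.006] 87.39770720806334
```

View pics/a1.png

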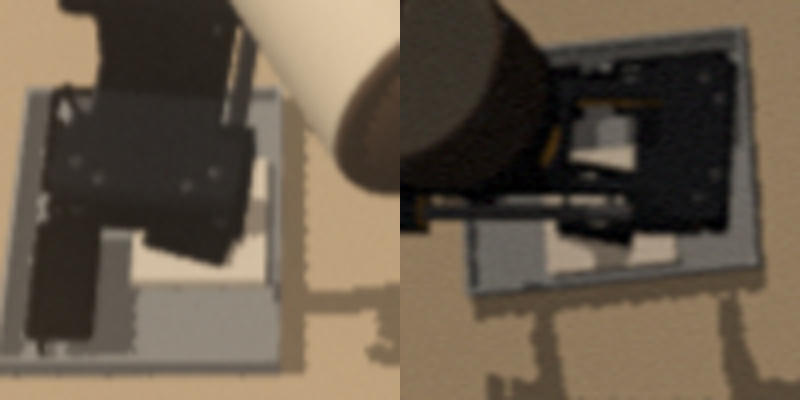

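Request:
step_arm:
  increments:
    - {"linear": [-0.04,-0.08,0.4],"dr": [0,0,0]}
    - {"linear": [0,0,0.4],"dr": [0,0,0]}
    - {"linear": [0,0,0.4],"dr": [0,0,0]}
    - {"linear": [0,0,0.3],"dr": [0,0,0]}
    - {"linear": [0,0,0],"dr": [0,0,0]}

```text
time_s: 3.28
ee_pos: [606.4, 218.9, 23.0]
eef_rot: [-3.14, -0.008, -0.001]
ft_force: [-0.1, -0.4, -0.6]
gripper_width: 87.1
```

Request:
step_arm:
  increments:
    - {"linear": [-0.02,0.14,0.03],"dr": [0,0.05,0]}
    - {"linear": [0,0,0],"dr": [0,0,0]}
    - {"linear": [0,0,0],"dr": [0,0,0]}
    - {"linear": [0,0,0],"dr": [0,0,0]}
    - {"linear": [0,0,0],"dr": [0,0,0]}
  jaw: 0.4

```text
time_s: 3.7
ee_pos: [606.1, 214.7, 21.8]
eef_rot: [-3.14, -0.013, -0.001]
ft_force: [-0.1, 0.8, -0.6]
gripper_width: 61.4
```

Request:
step_arm:
  increments:
    - {"linear": [0,0,0],"dr": [0,-0.15,0]}
    - {"linear": [0,0,0],"dr": [0,0,0]}
    - {"linear": [0,0,0],"dr": [0,0,0]}
    - {"linear": [0,0,0],"dr": [0,0,0]}
    - {"linear": [0,0,0],"dr": [0,0,0]}
  jaw: 0

```text
time_s: 4.12
ee_pos: [607.2, 215.1, 23.2]
eef_rot: [-3.139, -0.001, -0.001]
ft_force: [-0.0, -0.2, -0.2]
gripper_width: 28.3
```

Request:
step_arm:
  increments:
    - {"linear": [0,0,0],"dr": [0,0,0]}
    - {"linear": [0,0,0],"dr": [0,0,0]}
    - {"linear": [0,0,0],"dr": [0,0,0]}
    - {"linear": [0,0,0],"dr": [0,0,0]}
    - {"linear": [0,0,0],"dr": [0,0,0]}

```text
time_s: 4.53
ee_pos: [607.2, 215.1, 23.2]
eef_rot: [-3.139, -0.001, -0.001]
ft_force: [0.3, 0.1, 0.1]
gripper_width: 19.1
```

Request:
step_arm:
  increments:
    - {"linear": [0,0,-0.1],"dr": [0,0,0]}
    - {"linear": [0,0,-0.2],"dr": [0,0,0]}
    - {"linear": [0,0,-0.2],"dr": [0,0,0]}
    - {"linear": [0,0,-0.2],"dr": [0,0,0]}
    - {"linear": [0,0,0],"dr": [0,0,0]}

```text
time_s: 4.95
ee_pos: [606.7, 214.9, 42.0]
eef_rot: [-3.139, 0.0, -0.001]
ft_force: [0.1, 0.4, -0.1]
gripper_width: 19.4
```

```bash
python3 look.py a2 606 215
```

```text
side [260.3 334.1]
top [129.  208.5]
5.05 [606.2 214.7  41.1] [-3.14e+00  1.00e-03 -1.00e-03] 19.54007007712151
```

View pics/a2.png

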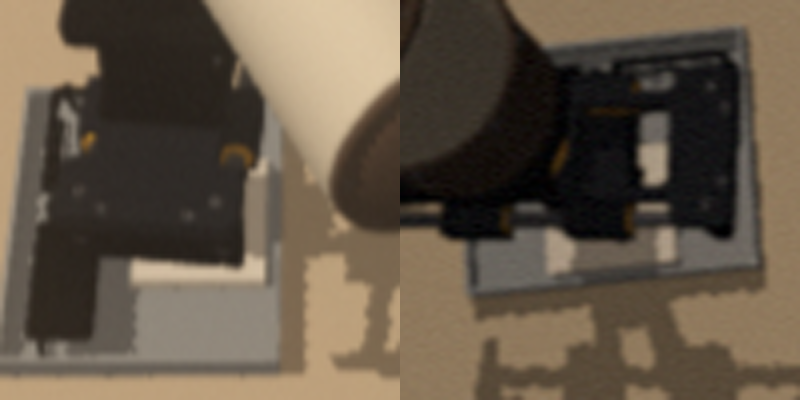

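Request:
step_arm:
  increments:
    - {"linear": [-0.5,0,-0.6],"dr": [0,0,0]}
    - {"linear": [-1,0,-0.4],"dr": [0,0,0]}
    - {"linear": [-1,0,0],"dr": [0,0,0]}
    - {"linear": [-1,0,0],"dr": [0,0,0]}
    - {"linear": [-1,0,0],"dr": [0,0,0]}

```text
time_s: 5.47
ee_pos: [494.2, 214.7, 65.5]
eef_rot: [-3.139, -0.001, -0.006]
ft_force: [-0.2, 0.1, -0.0]
gripper_width: 19.1
```

Request:
step_arm:
  increments:
    - {"linear": [-1,0.1,0],"dr": [0,0,0]}
    - {"linear": [-0.9,0,0],"dr": [0,0,0]}
    - {"linear": [-0.4,0,0],"dr": [0,0,0]}
    - {"linear": [-0.1,0,0.2],"dr": [0,0,0]}
    - {"linear": [0,0,0.2],"dr": [0,0,0]}

```text
time_s: 5.88
ee_pos: [426.7, 211.0, 56.0]
eef_rot: [-3.138, 0.0, -0.004]
ft_force: [0.3, 0.6, -0.6]
gripper_width: 18.9
```

Request:
step_arm:
  increments:
    - {"linear": [0.1,0,0.3],"dr": [0,0,0]}
    - {"linear": [0,0,0.3],"dr": [0,0,0]}
    - {"linear": [0,0,0.3],"dr": [0,0,0]}
    - {"linear": [0,0,0.2],"dr": [0,0,0]}
    - {"linear": [0,0,0],"dr": [0,0,0]}

```text
time_s: 6.3
ee_pos: [431.9, 211.3, 23.3]
eef_rot: [-3.14, 0.001, -0.005]
ft_force: [-0.7, -0.3, -0.7]
gripper_width: 18.9
```

Request:
step_arm:
  increments:
    - {"linear": [0,0,0],"dr": [0,0,0]}
    - {"linear": [0,0,0],"dr": [0,0,0]}
    - {"linear": [0,0,0],"dr": [0,0,0]}
    - {"linear": [0,0,0],"dr": [0,0,0]}
    - {"linear": [0,0,0],"dr": [0,0,0]}

```text
time_s: 6.72
ee_pos: [432.9, 211.5, 23.3]
eef_rot: [-3.141, 0.002, -0.006]
ft_force: [0.3, -0.2, -1.4]
gripper_width: 19.0
```

Request:
step_arm:
  increments:
    - {"linear": [0,0,0.03],"dr": [0,0,0]}
    - {"linear": [0,0,0],"dr": [0,0,0]}
    - {"linear": [0,0,0],"dr": [0,0,0]}
    - {"linear": [0,0,0],"dr": [0,0,0]}
    - {"linear": [0,0,0],"dr": [0,0,0]}

```text
time_s: 7.13
ee_pos: [433.4, 211.8, 23.3]
eef_rot: [-3.14, 0.001, -0.006]
ft_force: [0.1, 0.2, -1.2]
gripper_width: 19.0
```

Request:
step_arm:
  increments:
    - {"linear": [0,0,0],"dr": [0,0,0]}
    - {"linear": [0,0,0],"dr": [0,0,0]}
    - {"linear": [0,0,0],"dr": [0,0,0]}
    - {"linear": [0,0,0],"dr": [0,0,0]}
    - {"linear": [0,0,0],"dr": [0,0,0]}
  jaw: 0.6

```text
time_s: 7.55
ee_pos: [433.6, 211.8, 23.1]
eef_rot: [-3.14, 0.001, -0.006]
ft_force: [-0.2, 0.7, 0.7]
gripper_width: 44.0
```

Request:
step_arm:
  increments:
    - {"linear": [0,0,-0.3],"dr": [0,0,0]}
    - {"linear": [0,0,-0.6],"dr": [0,0,0]}
    - {"linear": [0,0,-0.8],"dr": [0,0,0]}
    - {"linear": [0,0,-0.8],"dr": [0,0,0]}
    - {"linear": [0,0,-0.8],"dr": [0,0,0]}

```text
time_s: 7.97
ee_pos: [431.0, 209.1, 105.9]
eef_rot: [3.134, 0.01, -0.007]
ft_force: [0.7, 0.3, -0.3]
gripper_width: 52.2
```

Request:
step_arm:
  increments:
    - {"linear": [0.48,1,0],"dr": [0.08,0.1,0]}
    - {"linear": [0.48,1,0],"dr": [0,0,0]}
    - {"linear": [0.48,1,0],"dr": [0,0,0]}
    - {"linear": [0.48,1,0],"dr": [0,0,0]}
    - {"linear": [0.48,1,0],"dr": [0,0,0]}

```text
time_s: 8.38
ee_pos: [495.8, 86.8, 116.0]
eef_rot: [-3.13, -0.016, 0.006]
ft_force: [-0.2, 0.6, -0.0]
gripper_width: 52.1
```

```bash
python3 look.py m1 431 212
```

```text
side [354.8 340.4]
top [126.3 295.5]
8.4833 [496.4  85.2 115.7] [-3.131e+00 -1.500e-02  1.000e-03] 52.25129752842698
```

View pics/m1.png

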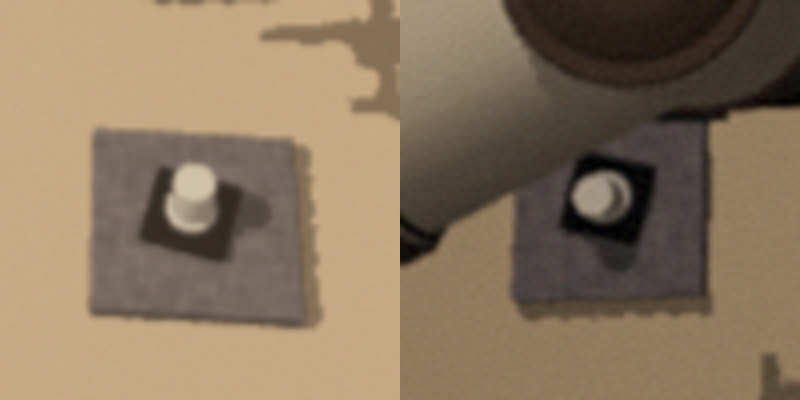

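Request:
step_arm:
  increments:
    - {"linear": [0.46,1,0],"dr": [-0.12,-0.17,0]}
    - {"linear": [0.46,1,0.1],"dr": [0,0,0]}
    - {"linear": [0.46,1,0.1],"dr": [0,0,0]}
    - {"linear": [0.46,1,0.1],"dr": [0,0,0]}
    - {"linear": [0.46,1,0.1],"dr": [0,0,0]}

```text
time_s: 8.9
ee_pos: [555.6, -40.3, 108.9]
eef_rot: [-3.14, -0.004, 0.008]
ft_force: [0.9, 0.6, 0.5]
gripper_width: 52.1
```

Request:
step_arm:
  increments:
    - {"linear": [0.46,1,0.1],"dr": [0,0,0]}
    - {"linear": [0.46,1,0.1],"dr": [0,0,0]}
    - {"linear": [0.46,1,0.1],"dr": [0,0,0]}
    - {"linear": [0.4,0.9,0.1],"dr": [0,0,0]}
    - {"linear": [0.2,0.4,0],"dr": [0,0,0]}

```text
time_s: 9.32
ee_pos: [608.5, -152.6, 100.1]
eef_rot: [-3.14, -0.004, 0.009]
ft_force: [-0.5, 0.7, -1.1]
gripper_width: 52.5
```

Request:
step_arm:
  increments:
    - {"linear": [0.25,0.7,0.3],"dr": [0,0,0.1]}
    - {"linear": [0.25,0.7,0.3],"dr": [0,0,0]}
    - {"linear": [0,0,0.5],"dr": [0,0,0]}
    - {"linear": [0,0,0.5],"dr": [0,0,0]}
    - {"linear": [0,0,0],"dr": [0,0,0]}

```text
time_s: 9.73
ee_pos: [623.2, -188.6, 60.3]
eef_rot: [-3.139, -0.007, -0.002]
ft_force: [0.1, 0.3, 0.4]
gripper_width: 52.6
```

Request:
step_arm:
  increments:
    - {"linear": [0,0,0],"dr": [0,0,0]}
    - {"linear": [0,0,0],"dr": [0,0,0]}
    - {"linear": [0,0,0],"dr": [0,0,0]}
    - {"linear": [0,0,0],"dr": [0,0,0]}
    - {"linear": [0,0,0],"dr": [0,0,0]}

```text
time_s: 10.15
ee_pos: [623.3, -185.1, 62.6]
eef_rot: [-3.139, -0.008, 0.002]
ft_force: [0.0, -0.2, 0.5]
gripper_width: 52.0
```

Request:
step_arm:
  increments:
    - {"linear": [-0.08,0.2,0.4],"dr": [0,-0.08,0]}
    - {"linear": [0,0,0.4],"dr": [0,0,0]}
    - {"linear": [0,0,0.4],"dr": [0,0,0]}
    - {"linear": [0,0,0.3],"dr": [0,0,0]}
    - {"linear": [0,0,0],"dr": [0,0,0]}

```text
time_s: 10.57
ee_pos: [621.7, -190.2, 22.7]
eef_rot: [-3.139, -0.002, 0.002]
ft_force: [-0.5, 0.3, -0.2]
gripper_width: 52.1
```

```bash
python3 look.py c1 621 -190
```

```text
side [277.3 191. ]
top [327.5 200. ]
10.6667 [ 622.6 -190.3   24.1] [-3.14e+00 -4.00e-03  3.00e-03] 52.327482571156736
```

View pics/c1.png

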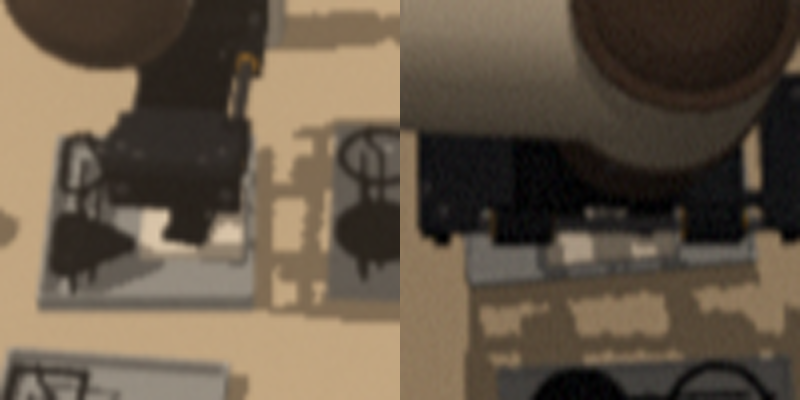

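Lens still sits between the fingers (side view, dark corner at about (185,235)). Close.

Request:
step_arm:
  increments:
    - {"linear": [-0.03,0,0.06],"dr": [0,0,0]}
    - {"linear": [0,0,0],"dr": [0,0,0]}
    - {"linear": [0,0,0],"dr": [0,0,0]}
    - {"linear": [0,0,0],"dr": [0,0,0]}
    - {"linear": [0,0,0],"dr": [0,0,0]}
  jaw: 0

```text
time_s: 11.08
ee_pos: [622.9, -190.5, 23.7]
eef_rot: [-3.141, -0.007, 0.003]
ft_force: [0.1, -0.5, -0.7]
gripper_width: 26.8
```

Request:
step_arm:
  increments:
    - {"linear": [0,0,0],"dr": [0,0,0]}
    - {"linear": [0,0,0],"dr": [0,0,0]}
    - {"linear": [0,0,0],"dr": [0,0,0]}
    - {"linear": [0,0,0],"dr": [0,0,0]}
    - {"linear": [0,0,0],"dr": [0,0,0]}

```text
time_s: 11.5
ee_pos: [623.1, -190.5, 24.3]
eef_rot: [-3.14, -0.008, 0.003]
ft_force: [-0.7, -0.1, -0.7]
gripper_width: 19.2
```

Request:
step_arm:
  increments:
    - {"linear": [0,0,-0.1],"dr": [0,0,0]}
    - {"linear": [0,0,-0.3],"dr": [0,0,0]}
    - {"linear": [0,0,-0.6],"dr": [0,0,0]}
    - {"linear": [0,0,-0.7],"dr": [0,0,0]}
    - {"linear": [0,0,-0.5],"dr": [0,0,0]}

```text
time_s: 11.92
ee_pos: [620.0, -190.3, 78.5]
eef_rot: [-3.139, 0.001, 0.002]
ft_force: [-0.3, -0.4, -0.3]
gripper_width: 19.0
```

Request:
step_arm:
  increments:
    - {"linear": [0,-0.6,-0.5],"dr": [0,0,0]}
    - {"linear": [0,-1,-0.2],"dr": [0,0,0]}
    - {"linear": [-0.05,-1,0],"dr": [0,0,0]}
    - {"linear": [-0.05,-1,0],"dr": [0,0,0]}
    - {"linear": [-0.05,-1,0],"dr": [0,0,0]}

```text
time_s: 12.33
ee_pos: [619.0, -74.5, 105.4]
eef_rot: [-3.14, -0.011, -0.006]
ft_force: [0.4, -0.2, -0.5]
gripper_width: 18.9
```

Request:
step_arm:
  increments:
    - {"linear": [-0.05,-1,0],"dr": [0,0,0]}
    - {"linear": [-0.05,-1,0],"dr": [0,0,0]}
    - {"linear": [-0.05,-1,0],"dr": [0,0,0]}
    - {"linear": [-0.05,-1,0],"dr": [0,0,0]}
    - {"linear": [-0.05,-1,0],"dr": [0,0,0]}

```text
time_s: 12.75
ee_pos: [612.2, 60.0, 110.5]
eef_rot: [-3.139, -0.016, -0.004]
ft_force: [-0.2, 0.4, -1.0]
gripper_width: 19.3
```

Request:
step_arm:
  increments:
    - {"linear": [0,-1,0],"dr": [0,0,0]}
    - {"linear": [0,-1,0],"dr": [0,0,0]}
    - {"linear": [0,-1,0],"dr": [0,0,0]}
    - {"linear": [0,-0.9,0],"dr": [0,0,0]}
    - {"linear": [0,-0.5,0],"dr": [0,0,0]}

```text
time_s: 13.17
ee_pos: [610.4, 181.4, 115.6]
eef_rot: [-3.136, -0.02, 0.001]
ft_force: [0.6, -0.5, -0.7]
gripper_width: 19.3
```

Request:
step_arm:
  increments:
    - {"linear": [-0.1,-0.7,0.3],"dr": [-0.06,-0.23,0]}
    - {"linear": [-0.05,-0.5,0.5],"dr": [0,0,0]}
    - {"linear": [0,-0.1,0.6],"dr": [0,0,0]}
    - {"linear": [0,0,0.5],"dr": [0,0,0]}
    - {"linear": [0,0,0],"dr": [0,0,0]}

```text
time_s: 13.58
ee_pos: [605.8, 221.1, 68.3]
eef_rot: [-3.139, -0.004, 0.006]
ft_force: [-1.1, -0.8, -1.3]
gripper_width: 18.9
```

Request:
step_arm:
  increments:
    - {"linear": [0,0,0],"dr": [0,0,0]}
    - {"linear": [0,0,0],"dr": [0,0,0]}
    - {"linear": [0,0,0],"dr": [0,0,0]}
    - {"linear": [0,0,0],"dr": [0,0,0]}
    - {"linear": [0,0,0],"dr": [0,0,0]}

```text
time_s: 14.0
ee_pos: [606.0, 219.9, 69.4]
eef_rot: [-3.139, -0.005, 0.005]
ft_force: [0.6, 0.4, 0.0]
gripper_width: 19.0
```

Request:
step_arm:
  increments:
    - {"linear": [0,0.2,0.4],"dr": [0,-0.04,0]}
    - {"linear": [0,0,0.5],"dr": [0,0,0]}
    - {"linear": [0,0,0.4],"dr": [0,0,0]}
    - {"linear": [0,0,0.3],"dr": [0,0,0]}
    - {"linear": [0,0,0.1],"dr": [0,0,0]}

```text
time_s: 14.42
ee_pos: [607.9, 213.9, 26.5]
eef_rot: [-3.136, -0.006, 0.003]
ft_force: [-0.4, -0.4, -0.8]
gripper_width: 18.9
```

Request:
step_arm:
  increments:
    - {"linear": [0,0,0],"dr": [0,0,0]}
    - {"linear": [0,0,0],"dr": [0,0,0]}
    - {"linear": [0,0,0],"dr": [0,0,0]}
    - {"linear": [0,0,0],"dr": [0,0,0]}
    - {"linear": [0,0,0],"dr": [0,0,0]}

```text
time_s: 14.83
ee_pos: [607.8, 213.5, 25.5]
eef_rot: [-3.137, -0.005, 0.003]
ft_force: [0.9, 0.2, -0.9]
gripper_width: 19.0
```

Request:
step_arm:
  increments:
    - {"linear": [-0.04,-0.04,0.04],"dr": [0,0,0]}
    - {"linear": [0,0,0.03],"dr": [0,0,0]}
    - {"linear": [0,0,0],"dr": [0,0,0]}
    - {"linear": [0,0,0],"dr": [0,0,0]}
    - {"linear": [0,0,0],"dr": [0,0,0]}

```text
time_s: 15.25
ee_pos: [607.3, 215.3, 25.0]
eef_rot: [-3.135, -0.007, 0.004]
ft_force: [-0.4, 0.1, -0.4]
gripper_width: 19.3
```

Request:
step_arm:
  increments:
    - {"linear": [0,0,0],"dr": [0,0,0]}
    - {"linear": [0,0,0],"dr": [0,0,0]}
    - {"linear": [0,0,0],"dr": [0,0,0]}
    - {"linear": [0,0,0],"dr": [0,0,0]}
    - {"linear": [0,0,0],"dr": [0,0,0]}
  jaw: 0.6

```text
time_s: 15.67
ee_pos: [607.8, 215.5, 25.6]
eef_rot: [-3.135, -0.008, 0.004]
ft_force: [0.0, -0.3, 0.1]
gripper_width: 44.3
```

Request:
step_arm:
  increments:
    - {"linear": [0,0,-0.3],"dr": [0,0,0]}
    - {"linear": [0,0,-0.6],"dr": [0,0,0]}
    - {"linear": [0,0,-0.8],"dr": [0,0,0]}
    - {"linear": [0,0,-0.8],"dr": [0,0,0]}
    - {"linear": [0,0,-0.8],"dr": [0,0,0]}

```text
time_s: 16.08
ee_pos: [604.0, 213.0, 106.8]
eef_rot: [-3.141, 0.003, 0.003]
ft_force: [-0.5, 0.1, 0.1]
gripper_width: 52.0
```

Request:
step_arm:
  increments:
    - {"linear": [-0.35,1,0],"dr": [0,0,0]}
    - {"linear": [-0.35,1,0],"dr": [0,0,0]}
    - {"linear": [-0.35,1,0],"dr": [0,0,0]}
    - {"linear": [-0.35,1,0],"dr": [0,0,0]}
    - {"linear": [-0.35,1,0],"dr": [0,0,0]}

```text
time_s: 16.5
ee_pos: [566.2, 90.6, 116.4]
eef_rot: [-3.133, -0.017, 0.012]
ft_force: [0.6, 0.1, 0.7]
gripper_width: 52.2
```

Request:
step_arm:
  increments:
    - {"linear": [-0.35,1,0],"dr": [0,0,0]}
    - {"linear": [-0.35,1,0],"dr": [0,0,0]}
    - {"linear": [-0.35,1,0],"dr": [0,0,0]}
    - {"linear": [-0.35,1,0],"dr": [0,0,0]}
    - {"linear": [-0.35,1,0],"dr": [0,0,0]}

```text
time_s: 16.92
ee_pos: [522.2, -40.5, 118.8]
eef_rot: [-3.132, -0.023, 0.015]
ft_force: [1.0, -0.3, -0.2]
gripper_width: 52.1
```

```bash
python3 look.py a3 606 215
```

```text
side [260.3 334.1]
top [129.  208.5]
17.0167 [520.9 -42.  118.7] [-3.132 -0.021  0.01 ] 52.00366882443053
```

View pics/a3.png

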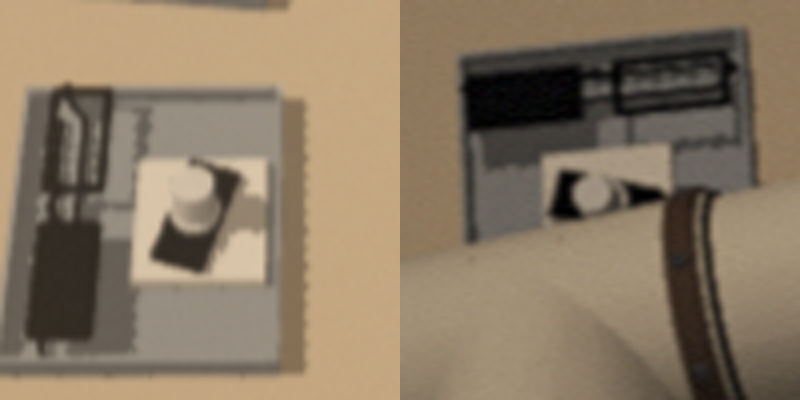

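Request:
step_arm:
  increments:
    - {"linear": [-0.39,1,0.2],"dr": [-0.1,-0.24,0.1]}
    - {"linear": [-0.39,1,0.2],"dr": [0,0,0]}
    - {"linear": [-0.39,1,0.2],"dr": [0,0,0]}
    - {"linear": [-0.39,0.9,0.2],"dr": [0,0,0]}
    - {"linear": [-0.3,0.8,0.2],"dr": [0,0,0]}

```text
time_s: 17.43
ee_pos: [479.3, -160.5, 97.1]
eef_rot: [-3.141, -0.012, 0.008]
ft_force: [0.1, 0.2, -0.1]
gripper_width: 52.0
```

Request:
step_arm:
  increments:
    - {"linear": [-0.3,0.8,0.3],"dr": [0,0,0]}
    - {"linear": [-0.2,0.5,0.4],"dr": [0,0,0]}
    - {"linear": [0,0.1,0.3],"dr": [0,0,0]}
    - {"linear": [0,0,0],"dr": [0,0,0]}
    - {"linear": [0,0,0],"dr": [0,0,0]}

```text
time_s: 17.85
ee_pos: [468.0, -198.8, 72.8]
eef_rot: [3.141, -0.015, 0.005]
ft_force: [0.3, -0.4, -0.5]
gripper_width: 52.0
```

Request:
step_arm:
  increments:
    - {"linear": [-0.5,0.5,0.2],"dr": [0,-0.17,0.05]}
    - {"linear": [-0.06,0.12,0.3],"dr": [0,0,0]}
    - {"linear": [0,0,0.2],"dr": [0,0,0]}
    - {"linear": [0,0,0],"dr": [0,0,0]}
    - {"linear": [0,0,0],"dr": [0,0,0]}

```text
time_s: 18.27
ee_pos: [458.8, -211.6, 56.6]
eef_rot: [3.14, -0.007, 0.007]
ft_force: [1.1, 0.8, 0.5]
gripper_width: 52.4
```

Request:
step_arm:
  increments:
    - {"linear": [-0.2,0.1,0.4],"dr": [0,-0.08,0]}
    - {"linear": [0,0,0.4],"dr": [0,0,0]}
    - {"linear": [0,0,0.4],"dr": [0,0,0]}
    - {"linear": [0,0,0.2],"dr": [0,0,0]}
    - {"linear": [0,0,0],"dr": [0,0,0]}

```text
time_s: 18.68
ee_pos: [455.5, -212.9, 20.0]
eef_rot: [3.139, -0.002, 0.011]
ft_force: [0.7, -0.9, -0.3]
gripper_width: 52.1
```

```bash
python3 look.py d1 454 -214
```

```text
side [346.5 188.4]
top [341.5 282.3]
18.7833 [ 456.  -213.1   20.9] [ 3.139 -0.004  0.011] 52.15508302240849
```

View pics/d1.png

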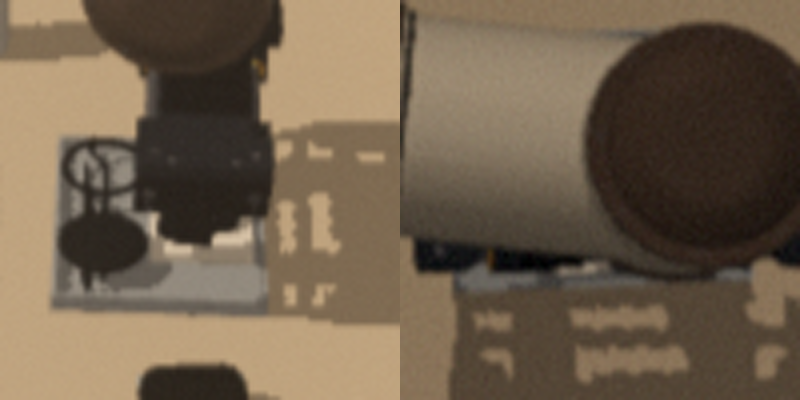

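Lens is between the fingers, undisturbed. Raise 1.5 mm and close.

Request:
step_arm:
  increments:
    - {"linear": [-0.04,0.03,-0.06],"dr": [0,0,0]}
    - {"linear": [0,0,0],"dr": [0,0,0]}
    - {"linear": [0,0,0],"dr": [0,0,0]}
    - {"linear": [0,0,0],"dr": [0,0,0]}
    - {"linear": [0,0,0],"dr": [0,0,0]}
  jaw: 0

```text
time_s: 19.2
ee_pos: [456.4, -214.2, 24.4]
eef_rot: [3.138, -0.008, 0.011]
ft_force: [0.4, -0.3, 0.5]
gripper_width: 27.0
```

Request:
step_arm:
  increments:
    - {"linear": [0,0,0],"dr": [0,0,0]}
    - {"linear": [0,0,0],"dr": [0,0,0]}
    - {"linear": [0,0,0],"dr": [0,0,0]}
    - {"linear": [0,0,0],"dr": [0,0,0]}
    - {"linear": [0,0,0],"dr": [0,0,0]}

```text
time_s: 19.62
ee_pos: [456.4, -214.2, 24.7]
eef_rot: [3.138, -0.008, 0.011]
ft_force: [-0.8, 0.3, -0.2]
gripper_width: 18.7
```

Request:
step_arm:
  increments:
    - {"linear": [0,0,-0.1],"dr": [0,0,0]}
    - {"linear": [0,0,-0.3],"dr": [0,0,0]}
    - {"linear": [0,0,-0.6],"dr": [0,0,0]}
    - {"linear": [0,0,-0.7],"dr": [0,0,0]}
    - {"linear": [0,0,-0.5],"dr": [0,0,0]}

```text
time_s: 20.03
ee_pos: [453.1, -213.5, 79.8]
eef_rot: [3.14, 0.001, 0.01]
ft_force: [0.4, 0.1, -0.1]
gripper_width: 18.6
```

Request:
step_arm:
  increments:
    - {"linear": [0.6,-0.1,0],"dr": [0,0,0.12]}
    - {"linear": [1,-0.15,0],"dr": [0,0,0]}
    - {"linear": [1,-0.15,0],"dr": [0,0,0]}
    - {"linear": [1,-0.15,0],"dr": [0,0,0]}
    - {"linear": [1,-0.15,0],"dr": [0,0,0]}

```text
time_s: 20.45
ee_pos: [568.4, -196.2, 88.1]
eef_rot: [3.14, -0.005, -0.004]
ft_force: [-0.3, -0.1, 0.3]
gripper_width: 18.7
```

Request:
step_arm:
  increments:
    - {"linear": [1,-0.1,0],"dr": [0,0,0]}
    - {"linear": [0.8,0,0],"dr": [0,0,0]}
    - {"linear": [0.3,0,0.2],"dr": [0,0,0]}
    - {"linear": [0,0,0.2],"dr": [0,0,0]}
    - {"linear": [0,0,0],"dr": [0,0,0]}

```text
time_s: 20.87
ee_pos: [627.3, -192.6, 79.5]
eef_rot: [3.14, -0.009, -0.002]
ft_force: [-0.4, -0.1, -1.8]
gripper_width: 19.1
```

Request:
step_arm:
  increments:
    - {"linear": [-0.02,0.06,0.4],"dr": [0,-0.1,0]}
    - {"linear": [0,0,0.5],"dr": [0,0,0]}
    - {"linear": [0,0,0.5],"dr": [0,0,0]}
    - {"linear": [0,0,0.4],"dr": [0,0,0]}
    - {"linear": [0,0,0.15],"dr": [0,0,0]}

```text
time_s: 21.28
ee_pos: [620.3, -195.1, 27.9]
eef_rot: [3.141, 0.006, -0.005]
ft_force: [-0.3, -0.1, -0.8]
gripper_width: 19.1
```

Request:
step_arm:
  increments:
    - {"linear": [0,0,0],"dr": [0,0,0]}
    - {"linear": [0,0,0],"dr": [0,0,0]}
    - {"linear": [0,0,0],"dr": [0,0,0]}
    - {"linear": [0,0,0],"dr": [0,0,0]}
    - {"linear": [0,0,0],"dr": [0,0,0]}

```text
time_s: 21.7
ee_pos: [618.3, -195.6, 27.6]
eef_rot: [3.141, 0.008, -0.005]
ft_force: [-0.5, 0.4, -0.4]
gripper_width: 19.1
```

Request:
step_arm:
  increments:
    - {"linear": [0.3,-0.05,0],"dr": [0,0.09,0]}
    - {"linear": [0,0,0.05],"dr": [0,0,0]}
    - {"linear": [0,0,0.03],"dr": [0,0,0]}
    - {"linear": [0,0,0],"dr": [0,0,0]}
    - {"linear": [0,0,0],"dr": [0,0,0]}

```text
time_s: 22.12
ee_pos: [628.2, -194.2, 27.2]
eef_rot: [3.14, -0.004, -0.005]
ft_force: [-0.8, -0.0, -0.0]
gripper_width: 19.3
```

Request:
step_arm:
  increments:
    - {"linear": [0,0,0],"dr": [0,0,0]}
    - {"linear": [0,0,0],"dr": [0,0,0]}
    - {"linear": [0,0,0],"dr": [0,0,0]}
    - {"linear": [0,0,0],"dr": [0,0,0]}
    - {"linear": [0,0,0],"dr": [0,0,0]}

```text
time_s: 22.53
ee_pos: [627.9, -194.2, 27.0]
eef_rot: [3.14, -0.004, -0.005]
ft_force: [-0.1, 0.6, -0.3]
gripper_width: 19.0
```

Request:
step_arm:
  increments:
    - {"linear": [-0.04,0,0.08],"dr": [0,0,0]}
    - {"linear": [0,0,0.03],"dr": [0,0,0]}
    - {"linear": [0,0,0],"dr": [0,0,0]}
    - {"linear": [0,0,0],"dr": [0,0,0]}
    - {"linear": [0,0,0],"dr": [0,0,0]}

```text
time_s: 22.95
ee_pos: [627.0, -194.2, 24.8]
eef_rot: [3.14, -0.004, -0.005]
ft_force: [-1.0, 0.5, -0.1]
gripper_width: 18.9
```

```bash
python3 look.py c3 625 -194
```

```text
side [275.9 189.9]
top [329.4 198.1]
23.05 [ 627.  -194.2   24.8] [ 3.14  -0.004 -0.005] 19.043214974907535
```

View pics/c3.png

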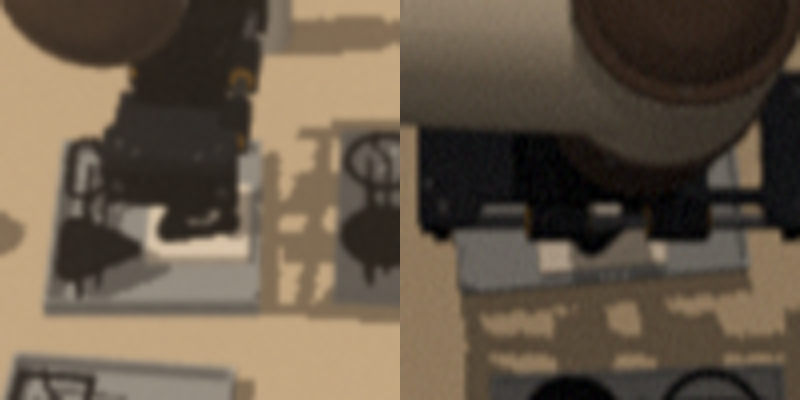

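Lens on the pad at its grasp height; release.

Request:
step_arm:
  increments:
    - {"linear": [0,0,0],"dr": [0,0,0]}
    - {"linear": [0,0,0],"dr": [0,0,0]}
    - {"linear": [0,0,0],"dr": [0,0,0]}
    - {"linear": [0,0,0],"dr": [0,0,0]}
    - {"linear": [0,0,0],"dr": [0,0,0]}
  jaw: 0.6

```text
time_s: 23.47
ee_pos: [627.4, -194.4, 24.8]
eef_rot: [3.14, -0.005, -0.004]
ft_force: [0.1, 0.2, 1.1]
gripper_width: 44.6
```

Request:
step_arm:
  increments:
    - {"linear": [0,0,-0.3],"dr": [0,0,0]}
    - {"linear": [0,0,-0.6],"dr": [0,0,0]}
    - {"linear": [0,0,-0.8],"dr": [0,0,0]}
    - {"linear": [0,0,-0.8],"dr": [0,0,0]}
    - {"linear": [0,0,-0.4],"dr": [0,0,0]}

```text
time_s: 23.88
ee_pos: [624.8, -194.2, 97.9]
eef_rot: [3.141, 0.003, -0.005]
ft_force: [0.7, -0.9, 0.5]
gripper_width: 51.9
```

Request:
step_arm:
  increments:
    - {"linear": [0,-1,0],"dr": [0,0,0]}
    - {"linear": [0,-1,0],"dr": [0,0,0]}
    - {"linear": [0,-1,0],"dr": [0,0,0]}
    - {"linear": [0,-1,0],"dr": [0,0,0]}
    - {"linear": [0,-1,0],"dr": [0,0,0]}

```text
time_s: 24.3
ee_pos: [628.2, -70.4, 104.2]
eef_rot: [3.14, -0.008, -0.014]
ft_force: [-0.1, -0.6, 0.1]
gripper_width: 52.4
```

```bash
python3 look.py c4 625 -194
```

```text
side [275.9 189.9]
top [329.4 198.1]
24.4 [628.5 -68.2 104.3] [ 3.14  -0.009 -0.009] 52.33901184403446
```

View pics/c4.png

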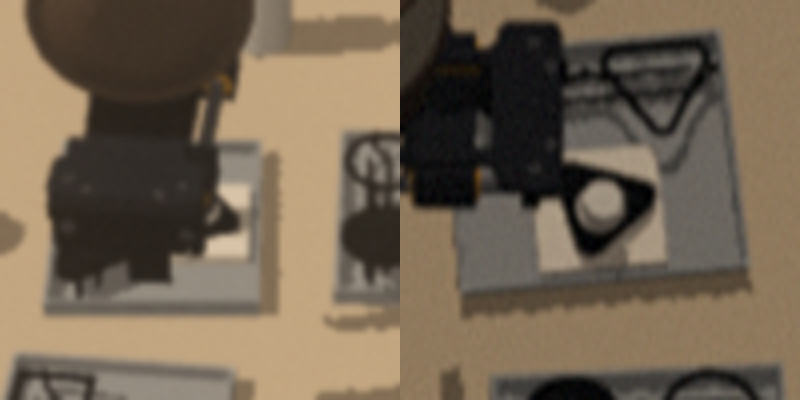

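Request:
step_arm:
  increments:
    - {"linear": [0,-1,0.2],"dr": [0,-0.1,-0.1]}
    - {"linear": [0,-1,0.3],"dr": [0,0,0]}
    - {"linear": [0,-0.7,0.4],"dr": [0,0,0]}
    - {"linear": [0,-0.3,0.4],"dr": [0,0,0]}
    - {"linear": [0,0,0.3],"dr": [0,0,0]}

```text
time_s: 24.82
ee_pos: [630.9, 8.6, 66.2]
eef_rot: [3.141, -0.006, -0.0]
ft_force: [-1.0, 0.7, -0.2]
gripper_width: 52.1
```

Request:
step_arm:
  increments:
    - {"linear": [0,0,0],"dr": [0,0,0]}
    - {"linear": [0,0,0],"dr": [0,0,0]}
    - {"linear": [0,0,0],"dr": [0,0,0]}
    - {"linear": [0,0,0],"dr": [0,0,0]}
    - {"linear": [0,0,0],"dr": [0,0,0]}

```text
time_s: 25.23
ee_pos: [629.8, 4.2, 64.2]
eef_rot: [3.139, -0.002, -0.004]
ft_force: [0.2, -0.9, 0.8]
gripper_width: 52.2
```

Request:
step_arm:
  increments:
    - {"linear": [0,-0.28,0.4],"dr": [0,0,0]}
    - {"linear": [0,0,0.4],"dr": [0,0,0]}
    - {"linear": [0,0,0.4],"dr": [0,0,0]}
    - {"linear": [0,0,0.35],"dr": [0,0,0]}
    - {"linear": [0,0,0],"dr": [0,0,0]}

```text
time_s: 25.65
ee_pos: [630.3, 10.6, 22.6]
eef_rot: [3.14, -0.004, -0.007]
ft_force: [-0.0, -0.5, -0.5]
gripper_width: 52.1
```

```bash
python3 look.py b1 629 11
```

```text
side [262.9 252.1]
top [229.3 196.8]
25.75 [631.4  10.7  24.2] [ 3.14  -0.006 -0.006] 52.15549626682875
```

View pics/b1.png

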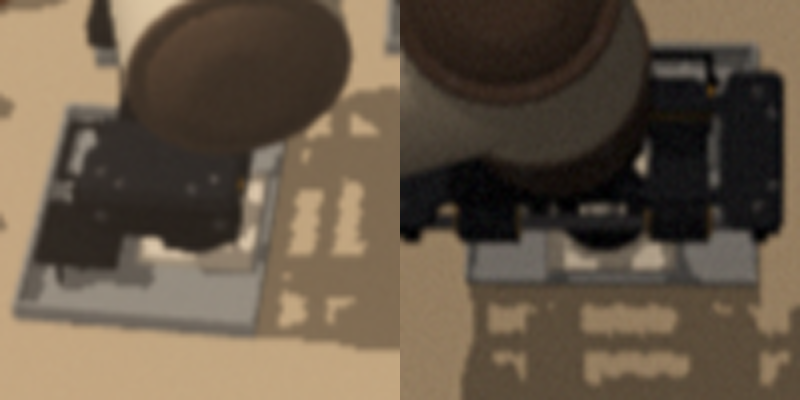

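Lens centred between fingers. Close and lift.

Request:
step_arm:
  increments:
    - {"linear": [-0.05,0,0.05],"dr": [0,0,0]}
    - {"linear": [0,0,0],"dr": [0,0,0]}
    - {"linear": [0,0,0],"dr": [0,0,0]}
    - {"linear": [0,0,0],"dr": [0,0,0]}
    - {"linear": [0,0,0],"dr": [0,0,0]}
  jaw: 0

```text
time_s: 26.17
ee_pos: [631.3, 11.0, 24.3]
eef_rot: [3.14, -0.01, -0.005]
ft_force: [-0.6, 0.5, -0.3]
gripper_width: 26.7
```

Request:
step_arm:
  increments:
    - {"linear": [0,0,0],"dr": [0,0,0]}
    - {"linear": [0,0,0],"dr": [0,0,0]}
    - {"linear": [0,0,0],"dr": [0,0,0]}
    - {"linear": [0,0,0],"dr": [0,0,0]}
    - {"linear": [0,0,0],"dr": [0,0,0]}

```text
time_s: 26.58
ee_pos: [631.4, 11.0, 24.8]
eef_rot: [3.141, -0.01, -0.006]
ft_force: [-0.6, 0.5, 0.5]
gripper_width: 19.0
```

Request:
step_arm:
  increments:
    - {"linear": [0,0,-0.1],"dr": [0,0,0]}
    - {"linear": [0,0,-0.3],"dr": [0,0,0]}
    - {"linear": [0,0,-0.6],"dr": [0,0,0]}
    - {"linear": [0,0,-0.7],"dr": [0,0,0]}
    - {"linear": [0,0,-0.7],"dr": [0,0,0]}

```text
time_s: 27.0
ee_pos: [627.4, 10.4, 83.2]
eef_rot: [3.139, 0.001, -0.007]
ft_force: [-0.1, 0.1, -0.2]
gripper_width: 19.4
```

Request:
step_arm:
  increments:
    - {"linear": [-0.5,0.6,-0.3],"dr": [0,0,0]}
    - {"linear": [-0.78,1,0],"dr": [0,0,0]}
    - {"linear": [-0.78,1,0],"dr": [0,0,0]}
    - {"linear": [-0.78,1,0],"dr": [0,0,0]}
    - {"linear": [-0.78,1,0],"dr": [0,0,0]}

```text
time_s: 27.42
ee_pos: [542.7, -102.7, 99.6]
eef_rot: [3.14, -0.019, 0.004]
ft_force: [-0.3, -1.0, -0.9]
gripper_width: 19.3
```

Request:
step_arm:
  increments:
    - {"linear": [-0.78,1,0],"dr": [0,0,0]}
    - {"linear": [-0.78,1,0],"dr": [0,0,0]}
    - {"linear": [-0.78,1,0],"dr": [0,0,0]}
    - {"linear": [-0.6,0.8,0],"dr": [0,0,0]}
    - {"linear": [-0.3,0.4,0],"dr": [0,0,0]}

```text
time_s: 27.83
ee_pos: [456.1, -214.1, 102.3]
eef_rot: [3.14, -0.024, 0.004]
ft_force: [-0.4, 0.1, -1.1]
gripper_width: 18.8
```

Request:
step_arm:
  increments:
    - {"linear": [0,0,0.3],"dr": [0,-0.27,0]}
    - {"linear": [0,0,0.5],"dr": [0,0,0]}
    - {"linear": [0,0,0.5],"dr": [0,0,0]}
    - {"linear": [0,0,0.3],"dr": [0,0,0]}
    - {"linear": [0,0,0],"dr": [0,0,0]}

```text
time_s: 28.25
ee_pos: [456.6, -216.7, 64.3]
eef_rot: [3.138, -0.004, -0.001]
ft_force: [-0.6, 0.2, -0.7]
gripper_width: 19.1
```

Request:
step_arm:
  increments:
    - {"linear": [0,0,0],"dr": [0,0,0]}
    - {"linear": [0,0,0],"dr": [0,0,0]}
    - {"linear": [0,0,0],"dr": [0,0,0]}
    - {"linear": [0,0,0],"dr": [0,0,0]}
    - {"linear": [0,0,0],"dr": [0,0,0]}

```text
time_s: 28.67
ee_pos: [459.0, -215.8, 65.7]
eef_rot: [3.137, -0.006, 0.002]
ft_force: [0.4, 0.0, -1.8]
gripper_width: 19.1
```

Need x −7, y +1, z −40.

Request:
step_arm:
  increments:
    - {"linear": [-0.3,-0.05,0.3],"dr": [0.05,-0.06,0]}
    - {"linear": [0,0,0.4],"dr": [0,0,0]}
    - {"linear": [0,0,0.4],"dr": [0,0,0]}
    - {"linear": [0,0,0.3],"dr": [0,0,0]}
    - {"linear": [0,0,0.1],"dr": [0,0,0]}

```text
time_s: 29.08
ee_pos: [450.8, -214.3, 27.5]
eef_rot: [-3.141, -0.004, 0.001]
ft_force: [-0.6, 0.6, -0.2]
gripper_width: 18.8
```

Request:
step_arm:
  increments:
    - {"linear": [0,0,0],"dr": [0,0,0]}
    - {"linear": [0,0,0],"dr": [0,0,0]}
    - {"linear": [0,0,0],"dr": [0,0,0]}
    - {"linear": [0,0,0],"dr": [0,0,0]}
    - {"linear": [0,0,0],"dr": [0,0,0]}

```text
time_s: 29.5
ee_pos: [450.2, -214.3, 27.2]
eef_rot: [-3.141, -0.003, 0.001]
ft_force: [-0.0, 0.8, -0.6]
gripper_width: 19.1
```

Request:
step_arm:
  increments:
    - {"linear": [0.04,0,0.08],"dr": [0,0,0]}
    - {"linear": [0,0,0.02],"dr": [0,0,0]}
    - {"linear": [0,0,0],"dr": [0,0,0]}
    - {"linear": [0,0,0],"dr": [0,0,0]}
    - {"linear": [0,0,0],"dr": [0,0,0]}

```text
time_s: 29.92
ee_pos: [452.2, -214.4, 25.5]
eef_rot: [-3.141, -0.005, 0.002]
ft_force: [-0.6, -0.2, 0.2]
gripper_width: 18.8
```

```bash
python3 look.py d3 450 -214
```

```text
side [348.1 188.4]
top [341.6 284.4]
30.0167 [ 452.2 -214.4   25.5] [-3.141e+00 -5.000e-03  2.000e-03] 18.88125569310877
```

View pics/d3.png

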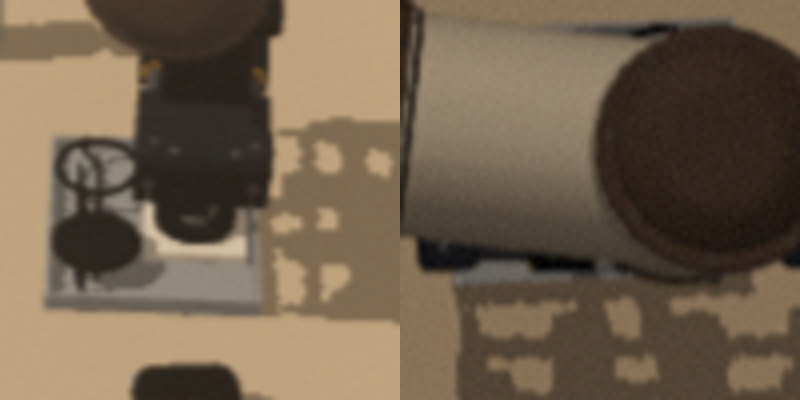

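Request:
step_arm:
  increments:
    - {"linear": [0,0,0.03],"dr": [0,0,0]}
    - {"linear": [0,0,0],"dr": [0,0,0]}
    - {"linear": [0,0,0],"dr": [0,0,0]}
    - {"linear": [0,0,0],"dr": [0,0,0]}
    - {"linear": [0,0,0],"dr": [0,0,0]}

```text
time_s: 30.43
ee_pos: [452.3, -214.4, 24.7]
eef_rot: [-3.141, -0.006, 0.002]
ft_force: [0.3, -0.4, -0.8]
gripper_width: 19.1
```

Request:
step_arm:
  increments:
    - {"linear": [0,0,0],"dr": [0,0,0]}
    - {"linear": [0,0,0],"dr": [0,0,0]}
    - {"linear": [0,0,0],"dr": [0,0,0]}
    - {"linear": [0,0,0],"dr": [0,0,0]}
    - {"linear": [0,0,0],"dr": [0,0,0]}
  jaw: 0.6

```text
time_s: 30.85
ee_pos: [452.6, -214.5, 25.0]
eef_rot: [-3.141, -0.006, 0.002]
ft_force: [0.4, 0.2, 0.1]
gripper_width: 44.6
```

Request:
step_arm:
  increments:
    - {"linear": [0,0,-0.3],"dr": [0,0,0]}
    - {"linear": [0,0,-0.6],"dr": [0,0,0]}
    - {"linear": [0,0,-0.8],"dr": [0,0,0]}
    - {"linear": [0,0,-0.8],"dr": [0,0,0]}
    - {"linear": [0,0,-0.4],"dr": [0,0,0]}

```text
time_s: 31.27
ee_pos: [449.9, -214.3, 99.1]
eef_rot: [-3.14, 0.002, 0.002]
ft_force: [0.5, 0.4, 0.4]
gripper_width: 52.2
```

Request:
step_arm:
  increments:
    - {"linear": [0,-1,0],"dr": [0,0,0]}
    - {"linear": [0,-1,0],"dr": [0,0,0]}
    - {"linear": [0,-1,0],"dr": [0,0,0]}
    - {"linear": [0,-1,0],"dr": [0,0,0]}
    - {"linear": [0,-1,0],"dr": [0,0,0]}

```text
time_s: 31.68
ee_pos: [453.4, -89.1, 106.5]
eef_rot: [3.141, -0.012, -0.007]
ft_force: [0.2, -0.4, 0.1]
gripper_width: 52.5
```

Request:
step_arm:
  increments:
    - {"linear": [0,-1,0],"dr": [0,0,0]}
    - {"linear": [0,-1,0],"dr": [0,0,0]}
    - {"linear": [0,-1,0],"dr": [0,0,0]}
    - {"linear": [0,-1,0],"dr": [0,0,0]}
    - {"linear": [0,-1,0],"dr": [0,0,0]}

```text
time_s: 32.1
ee_pos: [453.9, 42.0, 110.4]
eef_rot: [-3.14, -0.017, -0.007]
ft_force: [0.7, 0.7, -0.2]
gripper_width: 52.0
```

```bash
python3 look.py d4 450 -214
```

```text
side [348.1 188.4]
top [341.6 284.4]
32.2 [454.8  43.5 110.7] [-3.14e+00 -1.90e-02 -2.00e-03] 52.314461417050175
```

View pics/d4.png

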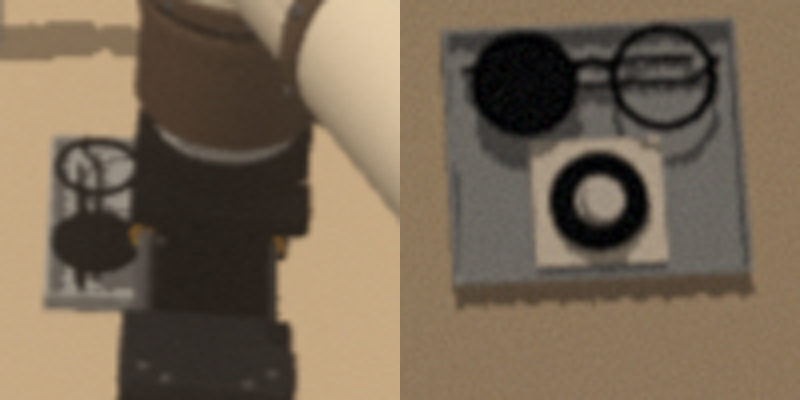

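Request:
step_arm:
  increments:
    - {"linear": [-0.15,-1,0.1],"dr": [0,-0.2,0]}
    - {"linear": [-0.15,-1,0.1],"dr": [0,0,0]}
    - {"linear": [-0.15,-1,0.1],"dr": [0,0,0]}
    - {"linear": [-0.15,-1,0.2],"dr": [0,0,0]}
    - {"linear": [-0.1,-1,0.2],"dr": [0,0,0]}

```text
time_s: 32.62
ee_pos: [437.2, 169.5, 96.1]
eef_rot: [-3.138, -0.003, -0.009]
ft_force: [0.9, -0.8, 0.3]
gripper_width: 52.3
```

Request:
step_arm:
  increments:
    - {"linear": [-0.1,-0.8,0.3],"dr": [0,0,0]}
    - {"linear": [-0.1,-0.4,0.4],"dr": [0,0,0]}
    - {"linear": [0,-0.1,0.2],"dr": [0,0,0]}
    - {"linear": [0,0,0],"dr": [0,0,0]}
    - {"linear": [0,0,0],"dr": [0,0,0]}

```text
time_s: 33.03
ee_pos: [432.3, 204.7, 73.0]
eef_rot: [-3.138, -0.003, -0.005]
ft_force: [-0.1, -0.6, -0.3]
gripper_width: 52.2
```

Request:
step_arm:
  increments:
    - {"linear": [0.05,-0.28,0.3],"dr": [0,0,0]}
    - {"linear": [0,0,0.5],"dr": [0,0,0]}
    - {"linear": [0,0,0.5],"dr": [0,0,0]}
    - {"linear": [0,0,0.4],"dr": [0,0,0]}
    - {"linear": [0,0,0.15],"dr": [0,0,0]}

```text
time_s: 33.45
ee_pos: [436.4, 209.9, 26.3]
eef_rot: [-3.135, -0.007, -0.012]
ft_force: [-0.2, -0.8, 0.6]
gripper_width: 52.3
```

Request:
step_arm:
  increments:
    - {"linear": [0,0,0],"dr": [0,0,0]}
    - {"linear": [0,0,0],"dr": [0,0,0]}
    - {"linear": [0,0,0],"dr": [0,0,0]}
    - {"linear": [0,0,0],"dr": [0,0,0]}
    - {"linear": [0,0,0],"dr": [0,0,0]}

```text
time_s: 33.87
ee_pos: [437.4, 208.8, 26.5]
eef_rot: [-3.135, -0.007, -0.015]
ft_force: [-0.3, -0.6, 0.9]
gripper_width: 52.0
```

Request:
step_arm:
  increments:
    - {"linear": [-0.15,-0.13,0.1],"dr": [-0.07,-0.05,-0.17]}
    - {"linear": [0,0,0],"dr": [0,0,0]}
    - {"linear": [0,0,0],"dr": [0,0,0]}
    - {"linear": [0,0,0],"dr": [0,0,0]}
    - {"linear": [0,0,0],"dr": [0,0,0]}

```text
time_s: 34.28
ee_pos: [433.9, 213.4, 25.1]
eef_rot: [-3.14, -0.005, 0.003]
ft_force: [-0.0, -0.3, -1.3]
gripper_width: 52.3
```

Request:
step_arm:
  increments:
    - {"linear": [0,0,0],"dr": [0,0,0]}
    - {"linear": [0,0,0],"dr": [0,0,0]}
    - {"linear": [0,0,0],"dr": [0,0,0]}
    - {"linear": [0,0,0],"dr": [0,0,0]}
    - {"linear": [0,0,0],"dr": [0,0,0]}
  jaw: 0

```text
time_s: 34.7
ee_pos: [433.9, 213.4, 25.1]
eef_rot: [-3.14, -0.005, 0.003]
ft_force: [-0.4, 0.4, -0.4]
gripper_width: 26.5
```

Request:
step_arm:
  increments:
    - {"linear": [0,0,0],"dr": [0,0,0]}
    - {"linear": [0,0,0],"dr": [0,0,0]}
    - {"linear": [0,0,0],"dr": [0,0,0]}
    - {"linear": [0,0,0],"dr": [0,0,0]}
    - {"linear": [0,0,0],"dr": [0,0,0]}

```text
time_s: 35.12
ee_pos: [433.8, 213.2, 25.1]
eef_rot: [-3.14, -0.005, 0.002]
ft_force: [-0.8, -0.2, 0.1]
gripper_width: 19.4
```

Request:
step_arm:
  increments:
    - {"linear": [0,0,-0.1],"dr": [0,0,0]}
    - {"linear": [0,0,-0.3],"dr": [0,0,0]}
    - {"linear": [0,0,-0.6],"dr": [0,0,0]}
    - {"linear": [0,0,-0.7],"dr": [0,0,0]}
    - {"linear": [0,0,-0.7],"dr": [0,0,0]}

```text
time_s: 35.53
ee_pos: [431.0, 210.7, 84.6]
eef_rot: [3.136, 0.004, 0.001]
ft_force: [0.3, -0.1, 0.6]
gripper_width: 18.7
```

Request:
step_arm:
  increments:
    - {"linear": [0.6,0.6,-0.3],"dr": [0.05,0,0]}
    - {"linear": [1,1,0],"dr": [0,0,0]}
    - {"linear": [1,1,0],"dr": [0,0,0]}
    - {"linear": [1,1,0],"dr": [0,0,0]}
    - {"linear": [1,1,0],"dr": [0,0,0]}

```text
time_s: 35.95
ee_pos: [550.3, 98.6, 102.0]
eef_rot: [-3.134, -0.008, 0.016]
ft_force: [0.4, 1.2, -0.9]
gripper_width: 19.5
```

Request:
step_arm:
  increments:
    - {"linear": [0.95,1,0],"dr": [0,0,0]}
    - {"linear": [0.95,1,0],"dr": [0,0,0]}
    - {"linear": [0.7,0.8,0],"dr": [0,0,0]}
    - {"linear": [0.2,0.3,0.2],"dr": [0,0,0]}
    - {"linear": [0,0,0.2],"dr": [0,0,0]}

```text
time_s: 36.37
ee_pos: [629.7, 13.1, 95.7]
eef_rot: [-3.134, -0.015, 0.009]
ft_force: [-0.2, -0.3, 0.1]
gripper_width: 19.2
```

Request:
step_arm:
  increments:
    - {"linear": [0,0.2,0.3],"dr": [-0.09,-0.17,0.1]}
    - {"linear": [0,0,0.5],"dr": [0,0,0]}
    - {"linear": [0,0,0.5],"dr": [0,0,0]}
    - {"linear": [0,0,0.2],"dr": [0,0,0]}
    - {"linear": [0,0,0],"dr": [0,0,0]}

```text
time_s: 36.78
ee_pos: [624.8, 10.1, 54.5]
eef_rot: [3.14, 0.009, 0.001]
ft_force: [-0.4, 0.3, -0.3]
gripper_width: 19.0
```

Request:
step_arm:
  increments:
    - {"linear": [0,0,0],"dr": [0,0,0]}
    - {"linear": [0,0,0],"dr": [0,0,0]}
    - {"linear": [0,0,0],"dr": [0,0,0]}
    - {"linear": [0,0,0],"dr": [0,0,0]}
    - {"linear": [0,0,0],"dr": [0,0,0]}

```text
time_s: 37.2
ee_pos: [624.3, 12.6, 56.3]
eef_rot: [3.14, 0.008, 0.005]
ft_force: [0.7, -0.4, -0.4]
gripper_width: 18.8
```

Request:
step_arm:
  increments:
    - {"linear": [0.14,0.2,0.3],"dr": [0,0.09,0]}
    - {"linear": [0,0,0.3],"dr": [0,0,0]}
    - {"linear": [0,0,0.3],"dr": [0,0,0]}
    - {"linear": [0,0,0.2],"dr": [0,0,0]}
    - {"linear": [0,0,0],"dr": [0,0,0]}

```text
time_s: 37.62
ee_pos: [628.7, 6.9, 27.0]
eef_rot: [3.14, -0.003, 0.004]
ft_force: [0.4, 0.2, -0.2]
gripper_width: 18.8
```

Request:
step_arm:
  increments:
    - {"linear": [0,0,0],"dr": [0,0,0]}
    - {"linear": [0,0,0],"dr": [0,0,0]}
    - {"linear": [0,0,0],"dr": [0,0,0]}
    - {"linear": [0,0,0],"dr": [0,0,0]}
    - {"linear": [0,0,0],"dr": [0,0,0]}

```text
time_s: 38.03
ee_pos: [628.4, 6.6, 26.0]
eef_rot: [3.14, -0.001, 0.004]
ft_force: [0.1, -0.1, -0.5]
gripper_width: 18.9
```

Request:
step_arm:
  increments:
    - {"linear": [0,0,0.04],"dr": [0,0,0]}
    - {"linear": [0,0,0.02],"dr": [0,0,0]}
    - {"linear": [0,0,0],"dr": [0,0,0]}
    - {"linear": [0,0,0],"dr": [0,0,0]}
    - {"linear": [0,0,0],"dr": [0,0,0]}

```text
time_s: 38.45
ee_pos: [629.0, 6.8, 25.5]
eef_rot: [3.14, -0.003, 0.004]
ft_force: [-0.0, -0.6, -0.2]
gripper_width: 19.1
```

```bash
python3 look.py b3 627 8
```

```text
side [264.  251.1]
top [230.7 197.8]
38.55 [629.    6.8  25.5] [ 3.14e+00 -3.00e-03  4.00e-03] 18.98636365161057
```

View pics/b3.png

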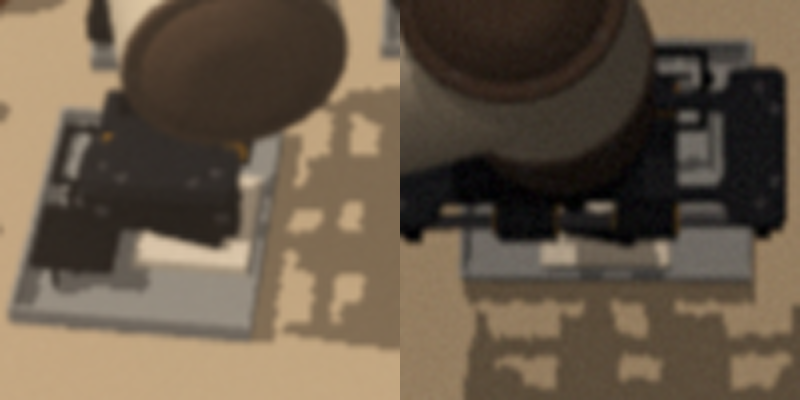

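Lens over the pad at grasp height; release and retreat upward and toward the left.

Request:
step_arm:
  increments:
    - {"linear": [0,0,0],"dr": [0,0,0]}
    - {"linear": [0,0,0],"dr": [0,0,0]}
    - {"linear": [0,0,0],"dr": [0,0,0]}
    - {"linear": [0,0,0],"dr": [0,0,0]}
    - {"linear": [0,0,0],"dr": [0,0,0]}
  jaw: 0.6

```text
time_s: 38.97
ee_pos: [629.4, 6.9, 25.8]
eef_rot: [3.14, -0.004, 0.004]
ft_force: [0.8, 0.0, 0.5]
gripper_width: 44.5
```

Request:
step_arm:
  increments:
    - {"linear": [0,0,-0.3],"dr": [0,0,0]}
    - {"linear": [0,0,-0.6],"dr": [0,0,0]}
    - {"linear": [0,0,-0.8],"dr": [0,0,0]}
    - {"linear": [0,0,-0.8],"dr": [0,0,0]}
    - {"linear": [0,0,-0.8],"dr": [0,0,0]}

```text
time_s: 39.38
ee_pos: [625.5, 6.2, 107.2]
eef_rot: [3.138, 0.008, 0.004]
ft_force: [0.3, 0.3, -0.5]
gripper_width: 52.4
```

Request:
step_arm:
  increments:
    - {"linear": [-0.7,-1,-0.5],"dr": [0,0,0]}
    - {"linear": [-0.7,-1,-0.5],"dr": [0,0,0]}
    - {"linear": [-0.7,-1,-0.5],"dr": [0,0,0]}
    - {"linear": [-0.7,-1,-0.5],"dr": [0,0,0]}
    - {"linear": [-0.7,-1,-0.5],"dr": [0,0,0]}

```text
time_s: 39.8
ee_pos: [539.8, 131.0, 177.8]
eef_rot: [3.139, -0.001, -0.006]
ft_force: [0.2, 0.4, 0.0]
gripper_width: 52.2
```

Request:
step_arm:
  increments:
    - {"linear": [-0.7,-1,-0.3],"dr": [0,0,0]}
    - {"linear": [-0.7,-1,-0.3],"dr": [0,0,0]}
    - {"linear": [-0.7,-1,0],"dr": [0,0,0]}
    - {"linear": [-0.7,-1,0],"dr": [0,0,0]}
    - {"linear": [-0.7,-1,0],"dr": [0,0,0]}

```text
time_s: 40.22
ee_pos: [449.8, 262.8, 201.8]
eef_rot: [-3.136, -0.013, -0.006]
ft_force: [0.7, 0.1, -1.2]
gripper_width: 52.1
```

Request:
step_arm:
  increments:
    - {"linear": [-0.4,-1,0],"dr": [0,0,0]}
    - {"linear": [-0.4,-1,0],"dr": [0,0,0]}
    - {"linear": [-0.4,-1,0],"dr": [0,0,0]}
    - {"linear": [-0.4,-1,0],"dr": [0,0,0]}
    - {"linear": [0,0,0],"dr": [0,0,0]}

```text
time_s: 40.63
ee_pos: [404.6, 371.2, 207.3]
eef_rot: [-3.129, -0.018, 0.0]
ft_force: [1.0, -0.6, 1.1]
gripper_width: 52.5
```

Request:
step_arm:
  increments:
    - {"linear": [-0.4,-1,0],"dr": [0,0,0]}
    - {"linear": [-0.4,-1,0],"dr": [0,0,0]}
    - {"linear": [-0.4,-1,0],"dr": [0,0,0]}
    - {"linear": [-0.4,-1,0],"dr": [0,0,0]}
    - {"linear": [0,0,0],"dr": [0,0,0]}

```text
time_s: 41.05
ee_pos: [362.4, 474.5, 211.3]
eef_rot: [-3.126, -0.019, 0.001]
ft_force: [0.5, 0.4, -0.4]
gripper_width: 52.4
```

```bash
python3 - <<'E'
from h import *
C={"A":[605.5,215.3],"B":[626.7,7.5],"C":[624.5,-194],"D":[450.5,-214.5],"M":[431,212]}
for n in ("top","side"):
    im=np.ascontiguousarray(manip.grab_frame(n)[:,:,::-1]);tiles=[];cv2.imwrite(f"pics/{n}9.png",im)
    for k,c in C.items():
        u=proj(n,[*c,10]).round()
        t=cv2.getRectSubPix(im,(60,60),tuple(map(float,u)))
        tiles.append(cv2.resize(t,None,fx=4.4,fy=4.4,interpolation=cv2.INTER_CUBIC))
    tiles.append(np.zeros_like(tiles[0]))
    o=np.vstack([np.hstack(tiles[:3]),np.hstack(tiles[3:])]);cv2.imwrite(f"pics/{n}9t.png",cv2.convertScaleAbs(o,alpha=1.3))
    for l in ["lens_round","lens_rect","lens_square","lens_drop","spray"]:
        print(n,l,[( [round(float(v)) for v in d["point"]],round(float(d["score"]),2)) for d in manip.boxes_of(n,l)])
E
```

```text
top lens_round [([452, -209, 16], 0.79), ([805, 96, 10], 0.75), ([781, -67, 9], 0.73), ([770, 22, 10], 0.57)]
top lens_rect [([602, 209, 14], 0.72)]
top lens_square [([626, 5, 17], 0.54)]
top lens_drop [([626, -192, 18], 0.97), ([431, 214, 12], 0.44), ([599, 206, 13], 0.39), ([623, 8, 17], 0.26)]
top spray [([593, -383, 78], 0.6)]
side lens_round [([804, 103, 3], 0.87), ([452, -205, 20], 0.77), ([770, 31, 7], 0.77), ([786, -60, 5], 0.7), ([485, -194, 3], 0.26)]
side lens_rect [([604, 226, 15], 0.69)]
side lens_square [([629, 13, 15], 0.82), ([604, 226, 18], 0.32)]
side lens_drop [([626, -189, 15], 0.48)]
side spray [([603, -380, 67], 0.93)]
```

View pics/top9t.png

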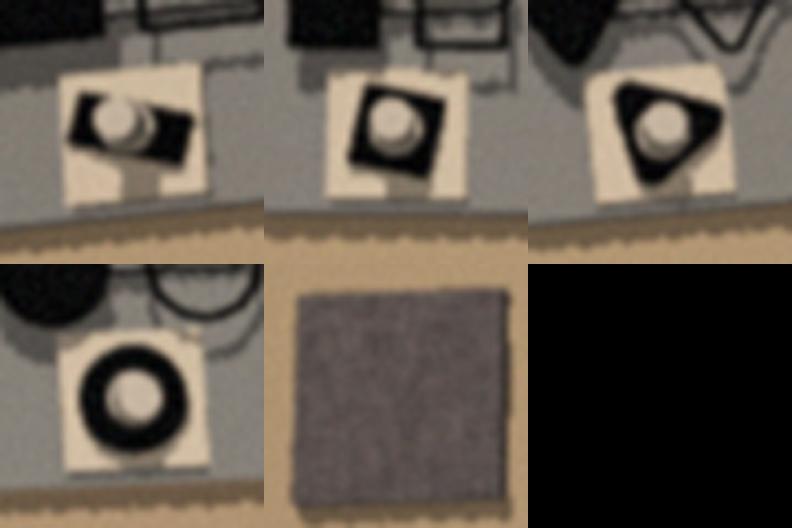

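View pics/side9t.png

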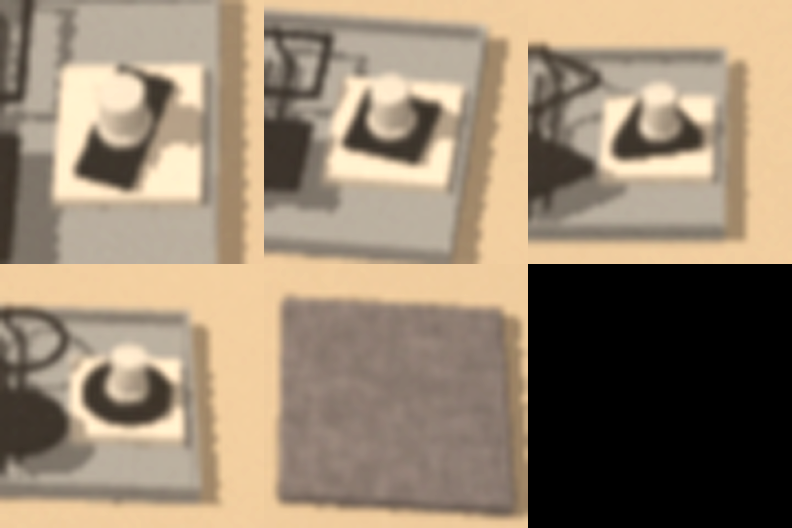

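View pics/top9.png

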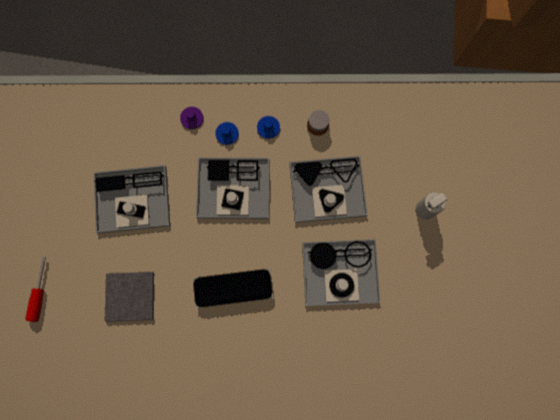

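```bash
python3 -c "
from workcell import manip
print(manip.finish_job()); print(manip.observe()['time_s'])"
```

```text
the job is handed in; nothing more can be done
None
the job is handed in; nothing more can be done
```

All four lenses are on the foam pad of the tray with their own frame shape, and I handed the job in at about 42 s of the 115 s allowed. I parked the square lens on the felt mat. Then I moved the rectangular, drop and round lenses to their trays, and last the square one from the mat to its own.

- **Placement:** the final pictures from both cameras show each lens flat, released and close to the middle of its pad. I judge them a few mm off centre at most, against the 14 mm allowed.
- **Rest of the scene:** the mat is empty again, and the spray bottle and the blue and purple look-alikes stand where they started. The arm is parked clear of everything.
- **Disagreements:** the detector's y readings from the two cameras differ by up to about 17 mm for the same thing (rectangular lens: 209 from the top camera, 226 from the side). I went by my own pixel measurements instead, where the two cameras agreed to about 5 mm. A few low-score detections, such as a "drop lens" on the empty mat, were false.

No check failed, and the hand-in reported no verdict.

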